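# Clamp the desk counter and step it to 6

## Task

Get the desk counter back into use. First take the stapler that blocks the counter's cam lever out of its way and lay it, right way up and wholly, on the legal pad; then swing the cam lever all the way round until it draws the console tight against its back stop; then press the step button, full strokes, until the drum shows 6 in the window, and let go. Leave the tumbler, the tape roll and the mint tin where they are.

Things in the scene. Friction and masses are not known exactly. Their poses are not given: they have to be found in the camera images.
- counter: Fixed dark steel base bracket of the desk counter, 14 mm thick. Origin: its underside, on the desk, below the centre of the face of the loose console. x points to the counter's back, y to its left, z up. The plate reaches from x -60 to +105 mm, y -75 to +75 mm; at its right an ear carries the cam; a back stop stands at x 90 to 102 mm, up to z 78 mm.
- face (a point): Centre of the flat face of the grey console box that slides on the base, 108 mm over the desk. Box: 92 mm up the slope x 124 mm across x 76 mm deep; the face looks up and to the counter's front (-x), its normal 30 degrees from vertical. Lower edge 40 mm in front of this point at z 85 mm, upper edge 40 mm behind at z 131 mm.
- guard (a point): Middle of the free edge of the lip of a steel knock guard over the button, 46 mm wide. Its wall stands square on the face, 41 mm up the slope from the button's axis, 60 mm tall; the lip at its top comes to 20 mm from that axis, 56 to 60 mm off the face. So the button cannot be reached from straight above: come along its own axis.
- cam_lever (a joint): Angle of the cam lever about its upright pivot, rad. 0 = lever sticks out to the counter's right (-y), pi/2 = end stop, lever lies along the counter's right side pointing to the counter's front (-x); grows clockwise seen from above. Starts at 0 to 0.12. Draws the console in evenly; stiff (about 0.12 N m), stays where it is left.
- lever_knob (a point): Centre of the top of the lever's round black upright knob, 20 mm in diameter, standing from z 32 to z 76 mm, fixed on the lever's end (the point is at z 76 mm). It is 80 mm from the pivot, which is at x +20, y -95 mm in the counter's frame. The lever's steel bar, 14 mm wide, runs at z 29 to 39 mm.
- console (a joint): Slide of the console along the counter's x, m: 0 = loose, 8 mm short of the stop; 0.008 = tight against the back stop. Moved only by the cam.
- step_button (a joint): Travel of the step button into the face, m: 0 = out, 0.014 = hard end stop. Spring: 5 N at the start, about 10 N at the end stop, so stop on force only above 12 N. Each stroke to the end stop and back out turns the drum one figure on; a stroke that stops 1.5 mm or more short of the end does nothing. It springs out by itself when released.
- button_top (a point): Centre of the top of the round white step button, 28 mm in diameter, on the right half (-y side) of the console's face, standing 20 mm out of the face when not pressed. The point's z axis is the button's axis, pointing out of the face; it slides along -z.
- drum (a joint): Angle of the eight-sided white drum behind the window, rad: figure n (black, 20 mm tall, 0 to 7) is square in the window at n x pi/4 (+ whole turns); grows by pi/4 a stroke; at rest between strokes it is held. After 7 comes 0.
- window (a point): Middle of the window (36 x 34 mm) in the left half of the console's face, where the figure shows.
- figure_6 (a point): Middle of the drum's face that bears the figure 6; it coincides with the window point when 6 shows.
- stapler: Loose black stapler, 37 mm wide (x), 140 mm long (y), 47 mm high, about 0.28 kg. Origin: middle of its underside; y along its length. Upper arm 22 mm wide from z 24 to 47 mm; foot 38 mm wide up to z 8 mm. Its arm does not move. It starts lying in the lever's swing.
- stapler_nose (a point): Front end of the stapler's underside (70 mm from its origin along -y).
- stapler_tail (a point): Rear end of the stapler's underside (70 mm from its origin along +y).
- legal_pad: Fixed yellow legal pad lying flat, 275 (x) x 206 (y) x 4 mm. Origin: centre of its underside.
- tumbler: Loose white tumbler standing in front of the counter on the left, 90 mm in diameter, 189 mm tall, a bystander. Origin: centre of its underside.
- tape_roll: Loose roll of brown packing tape lying flat left behind the counter, 92 mm in diameter, 48 mm high, a bystander. Origin: centre of its underside.
- mint_tin: Loose flat tin with a blue-green lid left of the counter, 63 x 105 x 26 mm, a bystander. Origin: centre of its underside.

How it is judged:
By the outcome, as a careful person would: the job done as asked, in the order asked, and still so for the second after the job is handed in, with the robot touching nothing.
It also fails if it takes over 72 s, if anything falls off the work surface, if the arm or the gripper's body presses on something with over 40 N, if the wrist force passes 120 N, or if a joint passes its speed limit or range.

## Robot

A 7-joint arm with a two-finger parallel gripper is mounted at the origin on a cart in front of the work surface, level with it; the furniture and walls round the work are solid. World frame = base frame: x ahead of the robot, y to its left, z up, the work surface at z = 0. Lengths are in m, angles in degrees, forces in N, time in s.
With the tool pointing down it reaches from about 0.4 to 0.85 m from the base axis. Payload 4.5 kg.
Tool frame: the origin (TCP) lies at the very end of the fingers, on their centre line; the grasp point (between the pads) lies 19 mm behind it; z points along the fingers, y is the line along which they close (so a half turn about z gives the same grasp; the last joint's range is limited). The gripper opens to 88 mm and grips with 3 to 60 N. Pads are 18 mm wide; open, the fingers measure 123 mm over their backs; the gripper's body (75 mm by 187 mm) begins 45 mm behind the grasp point.
Start: joints at [-73.006, 39.483, -11.15, 89.685, 9.013, 51.709, -12.324], TCP at [0.162, 0.604, 0.239] pointing down, gripper open.
Joint ranges: [-172.22, 172.22], [-26.19, 119.32], [-84.43, 86.54], [7.71, 146.69], [-57.33, 237.33], [2.42, 119.75], [-152.13, 152.13]. Speed limits (degrees/s): [147.25, 147.25, 180, 180, 180, 180, 180].

## Interface

Orientations are given as [roll, pitch, yaw] about the fixed x, y, z axes, in that order (R = Rz(yaw) Ry(pitch) Rx(roll)).
In Python, from workcell import robot, imaging, spotter gives the robot as it stands.
- The arm moves only by the shell command python3 -m creep 'ROWS'. ROWS is JSON, a list of rows, each an object of numbers: "grip": the opening, from 0 (shut) to 1 (fully open); "x", "y", "z": the shift along the tool's x, y, z in mm; "yaw": the turn about the tool's z in rad. A call has 1 to 5 rows; each row is the pose to reach, as a shift and turn from the pose commanded when the call began, along the tool's axes at that moment; what a row does not reach only later rows make up. A row lasts 1/12 s, in which the tool goes at most 41.7 mm and 7.16 degrees, less where a joint would pass 70% of its speed; a pose out of reach is approached as far as the arm can. A call with a gripper value outside its range is refused whole. The fingers move at their own pace and stop on an object; the grip force is fixed at half the most. Time passes only in rows, so rows that repeat a pose let the fingers close. It gives the time, the measured TCP pose, the force, the opening and the grip force at its end, in the units of the state.
- robot.sense(): the state, without advancing time (a new reading comes with each control period).
- imaging.grab_frame(name): name is "scene" or "side" or "wrist"; returns the picture (384x512x3 uint8, blue, green, red); there is no depth.
- imaging.camera_params(name): a dict with "intrinsics" (3x3 intrinsics, pixels), "T" (4x4, takes a point from camera to world coordinates); the wrist camera has in their place "tool_from_camera" (4x4, takes a point from camera to tool coordinates, whose origin is the TCP and whose axes are the flange's). Camera axes: x right, y up, looking along -z (the intrinsics and any distortion apply to the point x, -y, -z); pixel columns grow to the right and rows downward; lengths in m; the calibration is good to about 2 mm. The wrist camera is an equidistant fisheye: a pixel r from the principal point sees the ray r / f radians off the axis. A picture is of the moment at which its call begins: read the wrist's pose just before it. camera_params takes no time and is no camera call.
- robot.hand_in(): hands the job in; it is judged then, once.
Trained networks look in the newest picture that a camera, given by its name, has taken for a name from the list of things; names that differ only in an ending like _2 or _b are one class to them, and where a whole thing is asked for, a point or a joint stands for the part that bears it (a point fixed in the world has none). Each returns a list of dicts, best first, with "confidence" (0 to 1); they miss things now and then, are a little off and sometimes report something else, mostly with a low value. They report only what shows in the picture. A call takes as long as a camera call.
- spotter.boxes_of(camera, name): "at" ([row, column] in pixels, amid what is visible of it).
- spotter.pinpoint(camera, name): "at" ([row, column] in pixels: a listed point, or the origin of a listed thing).
The state is a dict: "time": time; "joints": joint angles; "joint_vel": joint speeds; "effort": joint torques, N m; "ee_pos": TCP position; "eef_rot": TCP orientation; "ft_force": force on the tool from outside, world axes, zero at the start; "moment": the same for the moment, N m; "gripper_width": opening from 0.0 (shut) to 1.0 (fully open); "grasp_force": force on a finger pad.
Only numpy, scipy, OpenCV 4.12 (cv2) and the standard library are available. Lean on these libraries where they do the work, as an engineer would, in place of code of your own. Each camera call takes 0.05 s, during which the arm holds its last target. There are 200 camera calls.

## Working session

There is one attempt and no reset: what is moved stays moved. The work goes in short steps, Python scripts to look and compute and a shell command to move; the robot and the scene stay as the last step left them, time stands still between calls to the robot, and variables do not carry over. Pictures are saved under pics/ and viewed, at most 10 in all, crops included, and the job is handed in when it is done.

```bash
ls; mkdir -p pics; cat > h.py <<'E'
import numpy as np, cv2
from scipy.spatial.transform import Rotation as R
from workcell import robot, imaging, spotter
def ray(cam,at):
    p=imaging.camera_params(cam);K=np.array(p['intrinsics']);T=np.array(p['T'])
    u=np.array([[[at[1],at[0]]]],float)
    d=p.get('distortion'); q=cv2.undistortPoints(u,K,None if d is None else np.array(d))[0,0]
    v=T[:3,:3]@np.array([q[0],-q[1],-1]); return T[:3,3],v/np.linalg.norm(v)
def onz(cam,at,z):
    o,v=ray(cam,at); return o+v*(z-o[2])/v[2]
def tri(a,b):
    (o1,v1),(o2,v2)=a,b
    s=np.linalg.lstsq(np.stack([v1,-v2],1),o2-o1,rcond=None)[0]
    p,q=o1+s[0]*v1,o2+s[1]*v2; return (p+q)/2,np.linalg.norm(p-q)
E
python3 - <<'E'
from h import *
np.set_printoptions(precision=3,suppress=True)
for c in('scene','side'):
    im=imaging.grab_frame(c); cv2.imwrite(f'pics/{c}0.png',im)
    p=imaging.camera_params(c); print(c,p.keys(),np.array(p['intrinsics'])[:2].tolist(),np.array(p['T']).round(3).tolist())
Z=dict(counter=0,face=.108,guard=None,lever_knob=.076,button_top=None,window=.108,stapler=0,stapler_nose=0,stapler_tail=0,legal_pad=0,tumbler=0,tape_roll=0,mint_tin=0)
for n,z in Z.items():
    r={}
    for c in('scene','side'):
        L=spotter.pinpoint(c,n)
        if L:
            r[c]=L[0]; print(n,c,np.round(L[0]['at'],1),round(L[0]['confidence'],2), '' if z is None else onz(c,L[0]['at'],z), len(L))
    if len(r)==2: print('   tri',*tri(ray('scene',r['scene']['at']),ray('side',r['side']['at'])))
s=robot.sense();print(s)
print(imaging.camera_params('wrist'))
E
```

```text
pics
scene dict_keys(['intrinsics', 'T']) [[445.41975769448277, 0.0, 251.5146410217876], [0.0, 445.41975769448277, 193.6818207145086]] [[-0.943, -0.256, 0.211, 0.818], [0.332, -0.74, 0.585, 0.722], [0.006, 0.622, 0.783, 1.069], [0.0, 0.0, 0.0, 1.0]]
side dict_keys(['intrinsics', 'T']) [[404.89691724989336, 0.0, 249.96966741614244], [0.0, 404.89691724989336, 197.6672392190418]] [[-0.884, -0.273, 0.38, 0.959], [0.468, -0.508, 0.723, 0.829], [-0.005, 0.817, 0.577, 0.789], [0.0, 0.0, 0.0, 1.0]]
counter scene [229.7 235.2] 0.78 [0.618 0.033 0.   ] 1
counter side [247.  224.5] 0.78 [0.619 0.024 0.   ] 2
   tri [0.624 0.041 0.015] 0.005890218670003989
face scene [208.9 235.3] 0.62 [0.618 0.039 0.108] 1
face side [221.1 221.9] 0.61 [0.628 0.037 0.108] 1
   tri [0.62  0.029 0.098] 0.010309062506522451
guard scene [337.6 293.9] 0.6  3
guard side [198.7 231.3] 0.74  1
   tri [0.76  0.538 0.551] 0.12014274873087281
lever_knob scene [171.3 264.6] 0.61 [ 0.486 -0.087  0.076] 1
lever_knob side [197.1 247.5] 0.52 [ 0.495 -0.07   0.076] 1
   tri [ 0.474 -0.112  0.044] 0.0022127803147232155
button_top
[... 1525 characters left out ...]
joint_vel': array([-0.019,  0.05 , -0.011, -0.043, -0.011,  0.132,  0.016]), 'effort': array([ -0.   , -52.75 ,  -1.267, -15.375,  -0.052,  -0.001,   0.   ]), 'ee_pos': array([0.162, 0.604, 0.239]), 'eef_rot': array([179.998,  -0.001, 164.942]), 'ft_force': array([-0.009, -0.296,  0.101]), 'moment': array([ 0.001,  0.039, -0.033]), 'grasp_force': 0.0, 'gripper_width': 1.000172082063946}
{'intrinsics': array([[297.319,   0.   , 256.114],
       [  0.   , 297.319, 189.387],
       [  0.   ,   0.   ,   1.   ]]), 'tool_from_camera': array([[-0.001,  0.947,  0.322,  0.086],
       [ 1.   ,  0.   ,  0.001,  0.   ],
       [ 0.   ,  0.322, -0.947, -0.146],
       [ 0.   ,  0.   ,  0.   ,  1.   ]])}
```

```bash
python3 - <<'E'
import cv2,numpy as np
a=cv2.imread('pics/scene0.png')[110:300,160:360];b=cv2.imread('pics/side0.png')[140:330,150:350]
cv2.imwrite('pics/c0.png',np.hstack([cv2.resize(a,None,fx=3.9,fy=3,dsize=None)[:, :]]) if 0 else np.vstack([cv2.resize(x[:,:],(600,570) ) for x in(a,)]))
cv2.imwrite('pics/c0.png',np.hstack([cv2.resize(a,(400,380),interpolation=3),cv2.resize(b,(400,380),interpolation=3)]))
E
```

```text
(no output)
```

View pics/c0.png

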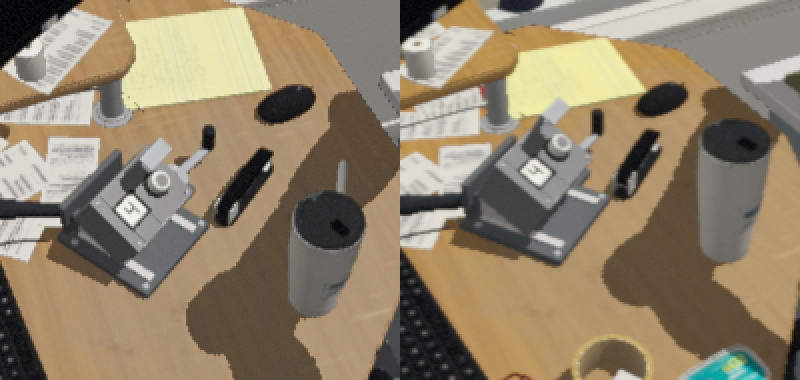

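View pics/scene0.png

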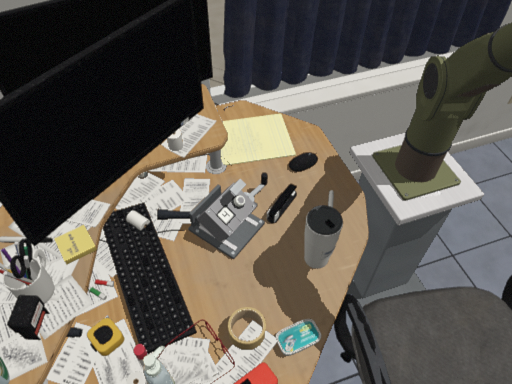

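The scene shows the stapler in front of the lever, at about (208,281). The pad is at (143,246) with the monitor shelf at its left, and the drum shows what looks like a 4. The tool stays vertical under x/y/z/yaw moves, but the button axis is tilted 30°, so I'll check what the move command documents.

```bash
cat >> h.py <<'E'
np.set_printoptions(precision=3,suppress=True)
def Rc(s=None):
    s=s or robot.sense(); return R.from_euler('xyz',s['eef_rot'],degrees=True)
def go(p,yaw=None,s=None,Rt=None):
    s=s or robot.sense(); r=Rc(s)
    d=r.inv().apply(np.array(p)-s['ee_pos'])*1000
    y=0 if yaw is None else (r.inv()*R.from_euler('xyz',[180,0,yaw],degrees=True)).as_rotvec()[2]
    print('shift',d.round(1),'yaw',round(y,3)); return d,y
def wray(at,s):
    p=imaging.camera_params('wrist');K=p['intrinsics'];T=p['tool_from_camera']
    q=np.array([at[1]-K[0,2],at[0]-K[1,2]]);r=np.linalg.norm(q);th=r/K[0,0]
    c=np.array([q[0]/r*np.sin(th),-q[1]/r*np.sin(th),-np.cos(th)])
    A=Rc(s); return A.apply(T[:3,3])+s['ee_pos'],A.apply(T[:3,:3]@c)
def wz(at,s,z):
    o,v=wray(at,s); return o+v*(z-o[2])/v[2]
def show(s=None):
    s=s or robot.sense(); print(s['time'],s['ee_pos'],s['eef_rot'],'F',s['ft_force'],'w',round(s['gripper_width'],3),s['grasp_force'],'J',s['joints'])
E
python3 - <<'E'
from h import *
go([0.40,0.30,0.30],165); go([0.43,0.0,0.22],220)
E
```

```text
shift [-308.4 -231.4  -61.3] yaw -0.001
shift [-415.3 -513.3   18.7] yaw -0.961
```

```bash
python3 -m creep '[{"x":-31,"y":-23,"z":-6,"grip":1},{"x":-62,"y":-46,"z":-12,"grip":1},{"x":-92,"y":-69,"z":-18,"grip":1},{"x":-123,"y":-92,"z":-24,"grip":1},{"x":-154,"y":-115,"z":-30,"grip":1}]'
python3 -m creep '[{"x":-31,"y":-23,"z":-6,"grip":1},{"x":-62,"y":-46,"z":-12,"grip":1},{"x":-92,"y":-69,"z":-18,"grip":1},{"x":-123,"y":-92,"z":-24,"grip":1},{"x":-154,"y":-115,"z":-30,"grip":1}]'
python3 -m creep '[{"x":-15,"y":-38,"yaw":-0.12},{"x":-30,"y":-76,"yaw":-0.24},{"x":-45,"y":-114,"yaw":-0.36},{"x":-60,"y":-152,"yaw":-0.48},{"x":-75,"y":-190,"yaw":-0.6}]'
python3 -c "
from h import *
show();go([0.43,0,0.22],220)"
```

```text
1.4 [0.162 0.604 0.239] [179.998  -0.001 164.942] F [-0.009 -0.296  0.101] w 1.0 0.0 J [-73.006  39.483 -11.151  89.686   9.013  51.711 -12.327]
shift [-415.3 -513.3   18.7] yaw -0.961validation failed for argument at $[0]...
validation failed for argument at $[0]...
validation failed for argument at $[0]...
```

```bash
python3 -m creep '[{"x":-31,"y":-23,"z":-6,"yaw":0,"grip":1},{"x":-62,"y":-46,"z":-12,"yaw":0,"grip":1},{"x":-92,"y":-69,"z":-18,"yaw":0,"grip":1},{"x":-123,"y":-92,"z":-24,"yaw":0,"grip":1},{"x":-154,"y":-115,"z":-30,"yaw":0,"grip":1}]'
```

```text
time: 1.82
ee_pos: [0.282, 0.451, 0.2691]
eef_rot: [180.0, 0.0, 165.0]
ft_force: [0.5, 0.1, -0.3]
gripper_width: 1.001
grasp_force: 0.0
```

All five keys are needed in each row.

```bash
python3 -m creep '[{"x":-31,"y":-23,"z":-6,"yaw":0,"grip":1},{"x":-62,"y":-46,"z":-12,"yaw":0,"grip":1},{"x":-92,"y":-69,"z":-18,"yaw":0,"grip":1},{"x":-123,"y":-92,"z":-24,"yaw":0,"grip":1},{"x":-154,"y":-115,"z":-30,"yaw":0,"grip":1}]'
python3 -m creep '[{"x":-15,"y":-38,"z":0,"yaw":-0.12,"grip":1},{"x":-30,"y":-76,"z":0,"yaw":-0.24,"grip":1},{"x":-45,"y":-114,"z":0,"yaw":-0.36,"grip":1},{"x":-60,"y":-152,"z":0,"yaw":-0.48,"grip":1},{"x":-75,"y":-190,"z":0,"yaw":-0.6,"grip":1}]'
python3 -c "
from h import *
show();go([0.43,0,0.22],220)"
```

```text
time: 2.23
ee_pos: [0.4009, 0.2999, 0.2992]
eef_rot: [180.0, 0.0, 165.0]
ft_force: [0.3, 0.7, -0.7]
gripper_width: 0.999
grasp_force: 0.0
time: 2.65
ee_pos: [0.4227, 0.1005, 0.2989]
eef_rot: [-180.0, 0.0, -161.0]
ft_force: [1.3, -0.0, -0.6]
gripper_width: 1.0
grasp_force: 0.0
2.65 [0.423 0.101 0.299] [-179.98     0.024 -160.968] F [ 1.322 -0.004 -0.634] w 1.0 0.0 J [ -2.876  21.368 -23.311 115.588  11.75   45.233  75.962]
shift [ 25.9 -97.4  78.9] yaw -0.366
```

```bash
python3 -m creep '[{"x":8,"y":-24,"z":10,"yaw":-0.12,"grip":1},{"x":16,"y":-49,"z":20,"yaw":-0.24,"grip":1},{"x":26,"y":-73,"z":35,"yaw":-0.36,"grip":1},{"x":26,"y":-97,"z":50,"yaw":-0.36,"grip":1},{"x":26,"y":-97,"z":50,"yaw":-0.36,"grip":1}]'
cat > look.py <<'E'
from h import *
import sys
s=robot.sense(); im=imaging.grab_frame('wrist'); cv2.imwrite(f'pics/{sys.argv[1]}.png',im); show(s)
for a in sys.argv[2:]:
    n,z=a.split('='); L=spotter.pinpoint('wrist',n)
    for l in L[:2]: print(n,np.round(l['at'],1),round(l['confidence'],2),wz(l['at'],s,float(z)))
E
python3 look.py w1 stapler=0 stapler_nose=0 stapler_tail=0 lever_knob=.076 button_top=.125 face=.108 window=.108 counter=0 guard=.18 legal_pad=0
```

```text
time: 3.07
ee_pos: [0.4284, -0.0029, 0.2466]
eef_rot: [180.0, -0.3, -141.1]
ft_force: [-0.0, -0.8, 0.0]
gripper_width: 1.0
grasp_force: 0.0
3.0667 [ 0.428 -0.003  0.247] [ 179.968   -0.287 -141.095] F [-0.042 -0.788  0.031] w 1.0 0.0 J [ 12.01   26.116 -26.126 120.605  18.778  37.415 101.982]
stapler [172.3 239.4] 0.69 [ 0.459 -0.005  0.   ]
stapler_nose [124.6 238.4] 0.97 [ 0.409 -0.047  0.   ]
stapler_tail [221.7 241. ] 0.66 [0.517 0.042 0.   ]
lever_knob [176.3 171.1] 0.9 [ 0.493 -0.073  0.076]
button_top [306.7 184.6] 0.51 [0.601 0.028 0.125]
face [307.5 184. ] 0.61 [0.617 0.033 0.108]
face [265.8 197.8] 0.33 [0.551 0.011 0.108]
window [326.4 184. ] 0.84 [0.648 0.052 0.108]
counter [264.6 198.4] 0.83 [0.619 0.036 0.   ]
counter [219.7 239.4] 0.49 [0.516 0.038 0.   ]
guard [330.1 181.1] 0.95 [0.583 0.026 0.18 ]
```

View pics/w1.png

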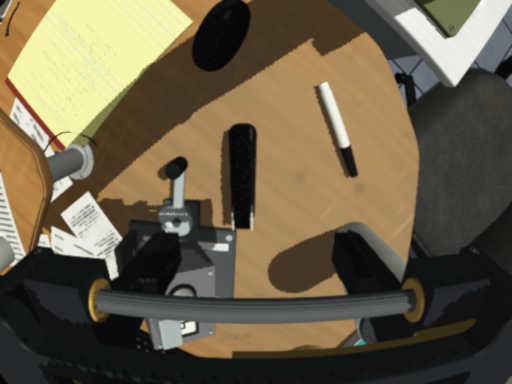

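```bash
python3 -c "
from h import *
go([0.461,-0.004,0.022],219.5)"
```

```text
shift [-19.9 -25.4 227. ] yaw -0.002
```

```bash
python3 -m creep '[{"x":-10,"y":-10,"z":30,"yaw":0,"grip":0.6},{"x":-20,"y":-20,"z":60,"yaw":0,"grip":0.6},{"x":-22,"y":-22,"z":100,"yaw":0,"grip":0.6},{"x":-22,"y":-22,"z":130,"yaw":0,"grip":0.6},{"x":-22,"y":-22,"z":130,"yaw":0,"grip":0.6}]'
python3 look.py w2 stapler=0 stapler_nose=0 stapler_tail=0 lever_knob=.076
python3 -c "
from h import *
show()
go([0.461,-0.004,0.022],219.5)"
```

```text
time: 4.03
ee_pos: [0.4577, -0.0005, 0.1146]
eef_rot: [179.7, -0.4, -140.6]
ft_force: [-0.7, 0.2, -0.7]
gripper_width: 0.64
grasp_force: 0.0
4.0333 [ 0.458 -0.     0.115] [ 179.731   -0.409 -140.582] F [-0.718  0.154 -0.704] w 0.64 0.0 J [  3.487  41.095 -14.708 123.609  30.41   19.221  92.635]
stapler [187.2 253.9] 0.62 [0.458 0.    0.   ]
stapler_nose [108.6 253.3] 0.71 [ 0.403 -0.046  0.   ]
stapler_tail [250.5 251.1] 0.62 [0.512 0.04  0.   ]
lever_knob [186.8 140.1] 0.85 [ 0.489 -0.076  0.076]
4.2833 [ 0.461 -0.     0.121] [-179.901    0.171 -140.658] F [-0.377 -0.276 -0.308] w 0.598 0.0 J [  3.743  40.412 -15.015 123.417  30.287  19.441  92.732]
shift [ 2.9 -2.4 98.5] yaw -0.003
```

```bash
python3 -m creep '[{"x":1,"y":-1,"z":25,"yaw":0,"grip":0.6},{"x":2,"y":-2,"z":50,"yaw":0,"grip":0.6},{"x":3,"y":-2,"z":80,"yaw":0,"grip":0.6},{"x":3,"y":-2,"z":98,"yaw":0,"grip":0.6},{"x":3,"y":-2,"z":98,"yaw":0,"grip":0.6}]'
python3 -m creep '[{"x":0,"y":0,"z":0,"yaw":0,"grip":0.2},{"x":0,"y":0,"z":0,"yaw":0,"grip":0},{"x":0,"y":0,"z":0,"yaw":0,"grip":0},{"x":0,"y":0,"z":0,"yaw":0,"grip":0},{"x":0,"y":0,"z":0,"yaw":0,"grip":0}]'
python3 -m creep '[{"x":0,"y":0,"z":0,"yaw":0,"grip":0},{"x":0,"y":0,"z":-20,"yaw":0,"grip":0},{"x":0,"y":0,"z":-50,"yaw":0,"grip":0},{"x":0,"y":0,"z":-80,"yaw":0,"grip":0},{"x":0,"y":0,"z":-100,"yaw":0,"grip":0}]'
python3 -c "
from h import *
for c in ('scene',):
  imaging.grab_frame(c)
  for l in spotter.pinpoint(c,'legal_pad')[:1]: print(onz(c,l['at'],0))
s=robot.sense();im=imaging.grab_frame('wrist');cv2.imwrite('pics/w3.png',im)
show(s)
for yaw in (219.5,200,180,165): go([0.41,-0.27,0.13],yaw,s)"
```

```text
time: 4.7
ee_pos: [0.4584, -0.0044, 0.0196]
eef_rot: [180.0, -0.2, -140.6]
ft_force: [-1.3, -0.1, -0.2]
gripper_width: 0.599
grasp_force: 0.0
time: 5.12
ee_pos: [0.4596, -0.0036, 0.0217]
eef_rot: [-180.0, 0.1, -140.7]
ft_force: [-1.6, 2.5, 2.5]
gripper_width: 0.247
grasp_force: 1.6
time: 5.53
ee_pos: [0.4593, -0.0043, 0.1229]
eef_rot: [-179.9, 0.1, -140.7]
ft_force: [0.3, 0.5, -2.2]
gripper_width: 0.24
grasp_force: 30.0
[ 0.462 -0.29   0.   ]
5.6333 [ 0.461 -0.004  0.123] [-179.839    0.289 -140.723] F [-0.013 -0.393 -3.149] w 0.236 29.983803927898407 J [  5.697  40.226 -17.337 123.452  33.378  20.448  89.945]
shift [ 207.5 -173.6   -7.2] yaw -0.004
shift [ 207.5 -173.6   -7.2] yaw 0.336
shift [ 207.5 -173.6   -7.2] yaw 0.686
shift [ 207.5 -173.6   -7.2] yaw 0.947
```

View pics/w3.png

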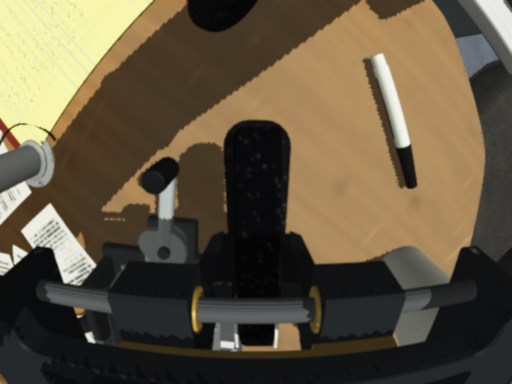

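The stapler is held, with about 2.8 N of extra weight. The knob is at (175,160), clear to the left. Next I'll carry it to the pad.

```bash
python3 -m creep '[{"x":30,"y":-25,"z":-6,"yaw":0,"grip":0},{"x":60,"y":-50,"z":-10,"yaw":0,"grip":0},{"x":90,"y":-75,"z":-10,"yaw":0.12,"grip":0},{"x":120,"y":-100,"z":-10,"yaw":0.24,"grip":0},{"x":150,"y":-125,"z":-10,"yaw":0.36,"grip":0}]'
python3 -c "
from h import *
go([0.42,-0.29,0.13],165)"
```

```text
time: 6.1
ee_pos: [0.4209, -0.1973, 0.1292]
eef_rot: [179.9, -0.1, -161.6]
ft_force: [0.6, -0.0, -2.9]
gripper_width: 0.236
grasp_force: 30.0
shift [ 30.1 -87.7  -0.9] yaw 0.583
```

```bash
python3 -m creep '[{"x":8,"y":-22,"z":0,"yaw":0.12,"grip":0},{"x":16,"y":-44,"z":0,"yaw":0.24,"grip":0},{"x":24,"y":-66,"z":0,"yaw":0.36,"grip":0},{"x":30,"y":-88,"z":0,"yaw":0.48,"grip":0},{"x":30,"y":-88,"z":0,"yaw":0.58,"grip":0}]'
python3 look.py w4 legal_pad=0 stapler=.1 stapler_nose=.1
python3 -c "
from h import *
show();go([0.42,-0.29,0.027],165)"
```

```text
time: 6.52
ee_pos: [0.4208, -0.2945, 0.1289]
eef_rot: [-179.8, -0.0, 164.8]
ft_force: [0.5, 0.5, -1.5]
gripper_width: 0.24
grasp_force: 30.0
6.5167 [ 0.421 -0.295  0.129] [-179.784   -0.047  164.751] F [ 0.496  0.491 -1.498] w 0.24 29.98061567544937 J [ 36.778  41.463 -11.532 114.456  18.238  25.796  86.312]
stapler [232.8 255.6] 0.96 [ 0.425 -0.296  0.1  ]
stapler_nose [117.8 255. ] 0.69 [ 0.353 -0.276  0.1  ]
6.7167 [ 0.422 -0.288  0.129] [179.953  -0.158 165.726] F [ 0.614  0.971 -2.116] w 0.241 29.98392550740391 J [ 36.48   41.334 -11.978 114.786  18.32   25.82   86.535]
shift [  0.7  -2.8 102.4] yaw 0.013
```

View pics/w4.png

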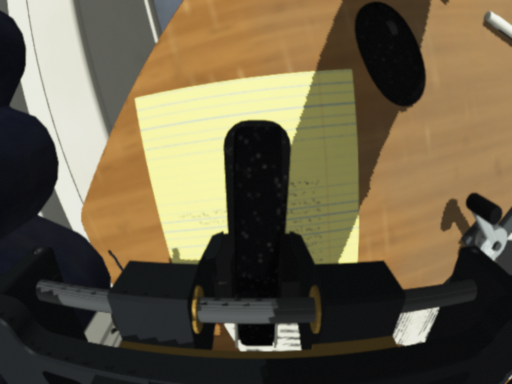

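```bash
python3 -c "
from h import *
s=robot.sense()
for p in((98,136),(70,353),(260,357),(262,170)): print(p,wz(p,s,.004))"
```

```text
(98, 136) [ 0.311 -0.377  0.004]
(70, 353) [ 0.337 -0.173  0.004]
(260, 357) [ 0.536 -0.2    0.004]
(262, 170) [ 0.487 -0.402  0.004]
```

```bash
python3 -m creep '[{"x":0,"y":-2,"z":30,"yaw":0,"grip":0},{"x":0,"y":-2,"z":60,"yaw":0,"grip":0},{"x":0,"y":-2,"z":85,"yaw":0,"grip":0},{"x":0,"y":-2,"z":96,"yaw":0,"grip":0},{"x":0,"y":-2,"z":101,"yaw":0,"grip":0}]'
python3 -m creep '[{"x":0,"y":0,"z":1,"yaw":0,"grip":0},{"x":0,"y":0,"z":2,"yaw":0,"grip":0},{"x":0,"y":0,"z":2,"yaw":0,"grip":0.3},{"x":0,"y":0,"z":2,"yaw":0,"grip":0.5},{"x":0,"y":0,"z":2,"yaw":0,"grip":0.6}]'
python3 -m creep '[{"x":0,"y":0,"z":0,"yaw":0,"grip":0.6},{"x":0,"y":0,"z":-20,"yaw":0,"grip":0.6},{"x":0,"y":0,"z":-50,"yaw":0,"grip":0.6},{"x":0,"y":0,"z":-90,"yaw":0,"grip":0.6},{"x":0,"y":0,"z":-130,"yaw":0,"grip":0.6}]'
python3 look.py w5 legal_pad=0.004 stapler=.004 stapler_nose=.004 stapler_tail=.004 lever_knob=.076
```

```text
time: 7.13
ee_pos: [0.4209, -0.2889, 0.0278]
eef_rot: [179.9, -0.2, 165.7]
ft_force: [-0.1, -0.1, -1.9]
gripper_width: 0.239
grasp_force: 30.0
time: 7.55
ee_pos: [0.4225, -0.2912, 0.0288]
eef_rot: [-180.0, 0.1, 165.5]
ft_force: [-0.1, 0.2, -0.1]
gripper_width: 0.43
grasp_force: 0.0
time: 7.97
ee_pos: [0.421, -0.2904, 0.159]
eef_rot: [180.0, -0.1, 165.5]
ft_force: [0.7, -0.4, 0.5]
gripper_width: 0.599
grasp_force: 0.0
7.9667 [ 0.421 -0.29   0.159] [179.98   -0.096 165.5  ] F [ 0.674 -0.416  0.454] w 0.599 0.0 J [ 38.13   38.542 -14.057 113.411  17.532  30.162  87.257]
legal_pad [209.  252.9] 0.73 [ 0.458 -0.303  0.004]
stapler [174.4 255.2] 0.88 [ 0.421 -0.291  0.004]
stapler_nose [109.9 256.1] 0.64 [ 0.355 -0.273  0.004]
stapler_tail [233.4 252.5] 0.73 [ 0.487 -0.311  0.004]
lever_knob [203.8 472.6] 0.7 [ 0.484 -0.079  0.076]
```

```bash
python3 -c "
from h import *
show();go([0.485,-0.08,0.17],214)"
```

```text
8.2667 [ 0.421 -0.29   0.157] [179.98   -0.1   165.482] F [-0.411 -0.036  0.354] w 0.599 0.0 J [ 38.052  38.733 -13.924 113.505  17.603  29.868  87.189]
shift [ -9.2 219.8 -13. ] yaw -0.847
```

```bash
python3 -m creep '[{"x":-1,"y":35,"z":-13,"yaw":-0.12,"grip":0.6},{"x":-2,"y":70,"z":-13,"yaw":-0.24,"grip":0.6},{"x":-3,"y":105,"z":-13,"yaw":-0.36,"grip":0.6},{"x":-4,"y":140,"z":-13,"yaw":-0.48,"grip":0.6},{"x":-6,"y":175,"z":-13,"yaw":-0.6,"grip":0.6}]'
python3 -c "
from h import *
go([0.485,-0.08,0.17],214)"
```

```text
time: 8.68
ee_pos: [0.4704, -0.1211, 0.1692]
eef_rot: [179.9, -0.2, -159.8]
ft_force: [0.0, -0.3, 0.7]
gripper_width: 0.6
grasp_force: 0.0
shift [-27.9  33.5  -0.8] yaw -0.241
```

```bash
python3 -m creep '[{"x":-14,"y":17,"z":0,"yaw":-0.12,"grip":0.6},{"x":-28,"y":33,"z":0,"yaw":-0.24,"grip":0.6},{"x":-28,"y":33,"z":0,"yaw":-0.24,"grip":0.6},{"x":-28,"y":33,"z":0,"yaw":-0.24,"grip":0.6}]'
python3 look.py w6 lever_knob=.076 button_top=.125 guard=.18 window=.108 counter=0 face=.108 
python3 -c "
from h import *
imaging.grab_frame('side')
show()"
```

```text
time: 9.02
ee_pos: [0.4858, -0.0813, 0.1693]
eef_rot: [179.9, -0.1, -146.3]
ft_force: [-0.6, -1.1, 0.2]
gripper_width: 0.599
grasp_force: 0.0
9.0167 [ 0.486 -0.081  0.169] [ 179.856   -0.107 -146.343] F [-0.592 -1.147  0.193] w 0.599 0.0 J [ 19.852  37.731 -25.112 115.596  28.49   32.837  98.612]
lever_knob [198.9 256.1] 0.86 [ 0.489 -0.077  0.076]
button_top [360.3 284.4] 0.71 [0.6   0.03  0.125]
window [246.  433.7] 0.72 [0.428 0.079 0.108]
window [357.8 273. ] 0.48 [0.619 0.031 0.108]
counter [300.7 271.2] 0.67 [0.625 0.038 0.   ]
9.4167 [ 0.486 -0.083  0.171] [-179.992   -0.022 -146.483] F [ 0.8   -1.327 -0.132] w 0.6 0.0 J [ 20.003  37.58  -25.076 115.564  28.496  32.85   98.654]
```

View pics/w6.png

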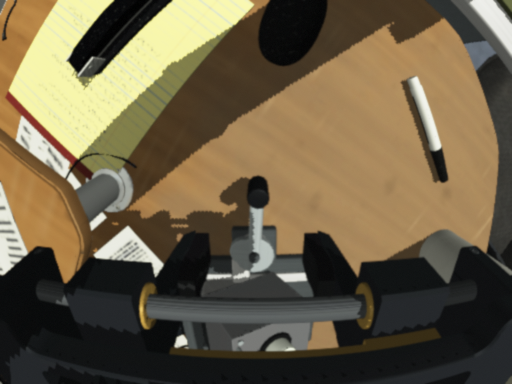

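```bash
python3 -c "
from h import *
s=robot.sense()
s['ee_pos']=np.array([.486,-.082,.170])
k=wz((186,258),s,.076)
for z in (.039,.05): 
  h=wz((257,254),s,z); d=k-h; print(z,h,np.linalg.norm(d[:2]),np.degrees(np.arctan2(d[1],d[0])))
print(k, wz((198.9,256.1),s,.076))
go([k[0],k[1],.05],None)
"
```

```text
0.039 [ 0.559 -0.035  0.039] 0.09335935716906871 -148.91203247162017
0.05 [ 0.553 -0.038  0.05 ] 0.08654031933831242 -149.03953421792733
[ 0.479 -0.083  0.076] [ 0.49  -0.078  0.076]
shift [  6.    4.1 120.7] yaw 0
```

```bash
python3 -m creep '[{"x":-5,"y":1,"z":30,"yaw":0,"grip":0.6},{"x":-5,"y":1,"z":60,"yaw":0,"grip":0.6},{"x":-5,"y":1,"z":90,"yaw":0,"grip":0.6},{"x":-5,"y":1,"z":112,"yaw":0,"grip":0.6},{"x":-5,"y":1,"z":120,"yaw":0,"grip":0.6}]'
python3 -m creep '[{"x":0,"y":0,"z":0,"yaw":0,"grip":0},{"x":0,"y":0,"z":0,"yaw":0,"grip":0},{"x":0,"y":0,"z":0,"yaw":0,"grip":0},{"x":0,"y":0,"z":0,"yaw":0,"grip":0},{"x":0,"y":0,"z":0,"yaw":0,"grip":0}]'
python3 -c "
from h import *
show()"
```

```text
time: 9.83
ee_pos: [0.4887, -0.0787, 0.0482]
eef_rot: [179.9, -0.2, -146.4]
ft_force: [0.3, -0.8, 0.1]
gripper_width: 0.601
grasp_force: 0.0
time: 10.25
ee_pos: [0.4907, -0.0787, 0.0518]
eef_rot: [-180.0, 0.1, -146.4]
ft_force: [-2.1, 0.6, 2.6]
gripper_width: 0.249
grasp_force: 0.8
10.25 [ 0.491 -0.079  0.052] [-179.953    0.097 -146.404] F [-2.089  0.62   2.617] w 0.249 0.7722345495130867 J [ 11.497  49.272 -12.611 119.07   38.283  15.455  89.544]
```

```bash
python3 -m creep '[{"x":0,"y":0,"z":0,"yaw":0,"grip":0},{"x":-0.6,"y":9.6,"z":0,"yaw":0.12,"grip":0},{"x":-2.3,"y":19,"z":0,"yaw":0.24,"grip":0},{"x":-5.1,"y":28.2,"z":0,"yaw":0.36,"grip":0},{"x":-9,"y":36.9,"z":0,"yaw":0.48,"grip":0}]'
python3 -c "
from h import *
show()
imaging.grab_frame('scene')
imaging.grab_frame('side')
a=spotter.pinpoint('scene','lever_knob');b=spotter.pinpoint('side','lever_knob')
for c,l in(('scene',a),('side',b)):
  if l: print(c,l[0]['confidence'],onz(c,l[0]['at'],.076))
show()
"
```

```text
time: 10.67
ee_pos: [0.4783, -0.0428, 0.0517]
eef_rot: [-180.0, 0.2, -174.2]
ft_force: [1.2, -0.1, 5.1]
gripper_width: 0.218
grasp_force: 30.0
10.6667 [ 0.478 -0.043  0.052] [-179.982    0.18  -174.218] F [ 1.163 -0.106  5.08 ] w 0.218 29.99464988708496 J [  3.085  48.66   -5.675 122.172  25.151  10.064  70.315]
scene 0.69 [ 0.47  -0.048  0.076]
side 0.68 [ 0.485 -0.044  0.076]
10.8667 [ 0.478 -0.042  0.052] [ 179.984    0.15  -173.73 ] F [-0.139  1.765  7.195] w 0.217 29.999656956642866 J [  3.116  48.667  -5.795 122.15   25.326  10.138  70.583]
```

```bash
python3 -m creep '[{"x":-0.6,"y":9.6,"z":0,"yaw":0.12,"grip":0},{"x":-2.3,"y":19,"z":0,"yaw":0.24,"grip":0},{"x":-5.1,"y":28.2,"z":0,"yaw":0.36,"grip":0},{"x":-9,"y":36.9,"z":0,"yaw":0.48,"grip":0},{"x":-14,"y":45.2,"z":0,"yaw":0.6,"grip":0}]'
python3 -c "
from h import *
show()
p=np.array([.558,-.036]);s=robot.sense();d=s['ee_pos'][:2]-p;print(np.linalg.norm(d),np.degrees(np.arctan2(d[1],d[0])))
"
```

```text
time: 11.28
ee_pos: [0.4881, 0.0037, 0.0516]
eef_rot: [179.9, 0.2, 151.5]
ft_force: [2.6, -1.7, 4.1]
gripper_width: 0.215
grasp_force: 30.0
11.2833 [0.488 0.004 0.052] [179.886   0.173 151.517] F [ 2.551 -1.652  4.061] w 0.215 29.994518291205168 J [ -4.945  48.859  -1.475 121.007   6.432   9.999  49.271]
0.08037934933439118 150.43748167923766
```

```bash
python3 -m creep '[{"x":-0.6,"y":9.6,"z":0,"yaw":0.12,"grip":0},{"x":-2.3,"y":19,"z":0,"yaw":0.24,"grip":0},{"x":-5.1,"y":28.2,"z":0,"yaw":0.36,"grip":0},{"x":-7.6,"y":34.1,"z":0,"yaw":0.44,"grip":0},{"x":-9.8,"y":38.4,"z":0,"yaw":0.5,"grip":0}]'
python3 -c "
from h import *
p=np.array([.558,-.036]);s=robot.sense();show(s);d=s['ee_pos'][:2]-p;print(np.linalg.norm(d),np.degrees(np.arctan2(d[1],d[0])))
imaging.grab_frame('scene')
show()
"
```

```text
time: 11.7
ee_pos: [0.513, 0.031, 0.0515]
eef_rot: [-179.9, 0.1, 123.0]
ft_force: [-6.0, -9.2, 11.0]
gripper_width: 0.219
grasp_force: 30.0
11.7 [0.513 0.031 0.052] [-179.888    0.068  122.961] F [-6.025 -9.249 11.046] w 0.219 29.999150661751628 J [-10.336  49.715   2.775 116.52   -8.321  14.014  32.499]
0.08069384678838573 123.88169030551985
11.75 [0.513 0.031 0.052] [-179.862    0.084  122.822] F [-2.077 -3.91   9.539] w 0.218 30.004511000588536 J [-10.354  49.714   2.83  116.509  -8.372  14.045  32.426]
```

```bash
python3 -m creep '[{"x":0,"y":2,"z":0,"yaw":0,"grip":0},{"x":0,"y":4,"z":0,"yaw":0,"grip":0},{"x":0,"y":6,"z":0,"yaw":0,"grip":0},{"x":0,"y":6,"z":0,"yaw":0,"grip":0},{"x":0,"y":6,"z":0,"yaw":0,"grip":0}]'
python3 -c "
from h import *
p=np.array([.558,-.036]);s=robot.sense();show(s);d=s['ee_pos'][:2]-p;print(np.linalg.norm(d),np.degrees(np.arctan2(d[1],d[0])))
"
```

```text
time: 12.17
ee_pos: [0.5131, 0.0308, 0.0514]
eef_rot: [-179.4, -0.0, 123.0]
ft_force: [-8.4, -8.6, 13.4]
gripper_width: 0.218
grasp_force: 30.0
12.1667 [0.513 0.031 0.051] [-179.367   -0.037  122.975] F [-8.352 -8.588 13.376] w 0.218 30.047259628772736 J [-10.566  49.824   3.075 116.033  -8.264  14.924  32.407]
0.0804991995761556 123.91018821990626
```

The lever is at its end stop: the tool did not move under a further 6 mm push, at about 12 N. I'll release with a small opening and lift.

```bash
python3 -m creep '[{"x":0,"y":-5,"z":0,"yaw":0,"grip":0},{"x":0,"y":-6,"z":0,"yaw":0,"grip":0.26},{"x":0,"y":-6,"z":0,"yaw":0,"grip":0.28},{"x":0,"y":-6,"z":0,"yaw":0,"grip":0.28},{"x":0,"y":-6,"z":0,"yaw":0,"grip":0.28}]'
python3 -m creep '[{"x":0,"y":0,"z":-10,"yaw":0,"grip":0.28},{"x":0,"y":0,"z":-35,"yaw":0,"grip":0.28},{"x":0,"y":0,"z":-70,"yaw":0,"grip":0.28},{"x":0,"y":0,"z":-110,"yaw":0,"grip":0.28},{"x":0,"y":0,"z":-150,"yaw":0,"grip":0.28}]'
python3 look.py w7 button_top=.125 guard=.18 window=.108 counter=0 face=.108 lever_knob=.076
python3 -c "
from h import *
for c in('scene','side'):
  cv2.imwrite(f'pics/{c}7.png',imaging.grab_frame(c))
  for n,z in (('lever_knob',.076),('window',.108),('button_top',.125),('guard',.18)):
    for l in spotter.pinpoint(c,n)[:1]: print(c,n,np.round(l['at'],1),round(l['confidence'],2),onz(c,l['at'],z))
show()"
```

```text
time: 12.58
ee_pos: [0.5134, 0.0331, 0.0507]
eef_rot: [180.0, -0.0, 123.1]
ft_force: [-0.4, 0.1, 0.1]
gripper_width: 0.28
grasp_force: 0.0
time: 13.0
ee_pos: [0.5124, 0.0328, 0.2026]
eef_rot: [-179.9, -0.0, 123.1]
ft_force: [1.4, 0.1, -0.3]
gripper_width: 0.279
grasp_force: 0.0
13.0 [0.512 0.033 0.203] [-179.941   -0.046  123.119] F [ 1.402  0.137 -0.267] w 0.279 0.0 J [-12.987  34.45    6.707 111.54   -6.734  34.451  31.237]
button_top [263.9 330. ] 0.71 [0.602 0.017 0.125]
window [255.  377.9] 0.63 [0.65  0.044 0.108]
counter [208.3 332.4] 0.79 [0.626 0.037 0.   ]
face [256.1 353. ] 0.62 [0.627 0.029 0.108]
lever_knob [184.9 254.7] 0.86 [0.512 0.029 0.076]
scene lever_knob [199.3 273.7] 0.5 [0.498 0.02  0.076]
scene window [213.  221.6] 0.97 [0.656 0.04  0.108]
scene button_top [199.5 238.4] 0.43 [0.604 0.025 0.125]
scene guard [188.6 235. ] 0.7 [0.613 0.029 0.18 ]
side lever_knob [213.1 256.9] 0.61 [0.508 0.014 0.076]
side window [224.4 212.8] 0.73 [0.656 0.038 0.108]
side button_top [175.3 237.9] 0.73 [ 0.498 -0.126  0.125]
side guard [200.  228.7] 0.98 [0.611 0.049 0.18 ]
13.85 [0.513 0.033 0.201] [-179.984   -0.011  123.089] F [-0.374 -0.958  0.09 ] w 0.279 0.0 J [-12.935  34.659   6.664 111.605  -6.761  34.122  31.25 ]
```

View pics/w7.png

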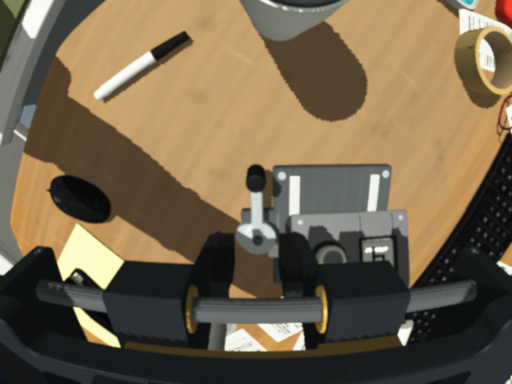

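Seen from above, the lever at (180–240, 257) now lies along the base's right side and the console is drawn back. Next I'll test the documented "out of reach" behaviour in free space, to see whether the tool can take on a tilt.

```bash
python3 -m creep '[{"x":8,"y":8,"z":-40,"yaw":0,"grip":0},{"x":16,"y":16,"z":-80,"yaw":0,"grip":0},{"x":24,"y":24,"z":-120,"yaw":0,"grip":0},{"x":32,"y":32,"z":-160,"yaw":0,"grip":0},{"x":40,"y":40,"z":-190,"yaw":0,"grip":0}]'
python3 -c "
from h import *
show()"
python3 -m creep '[{"x":0,"y":0,"z":-40,"yaw":0,"grip":0},{"x":0,"y":0,"z":-80,"yaw":0,"grip":0},{"x":0,"y":0,"z":-120,"yaw":0,"grip":0},{"x":0,"y":0,"z":-160,"yaw":0,"grip":0},{"x":0,"y":0,"z":-200,"yaw":0,"grip":0}]'
python3 -c "
from h import *
show()"
python3 -m creep '[{"x":0,"y":0,"z":-40,"yaw":0,"grip":0},{"x":0,"y":0,"z":-80,"yaw":0,"grip":0},{"x":0,"y":0,"z":-120,"yaw":0,"grip":0},{"x":0,"y":0,"z":-160,"yaw":0,"grip":0},{"x":0,"y":0,"z":-200,"yaw":0,"grip":0}]'
python3 -c "
from h import *
show()"
```

```text
time: 14.27
ee_pos: [0.5253, 0.0884, 0.3943]
eef_rot: [179.8, 0.1, 123.1]
ft_force: [1.3, -0.6, -0.5]
gripper_width: 0.007
grasp_force: 0.0
14.2667 [0.525 0.088 0.394] [179.795   0.073 123.076] F [ 1.318 -0.585 -0.469] w 0.007 0.0 J [-21.124  22.921  10.209  92.756  -4.393  64.497  23.25 ]
time: 14.68
ee_pos: [0.524, 0.0878, 0.593]
eef_rot: [180.0, 0.0, 123.1]
ft_force: [1.2, 0.4, -1.1]
gripper_width: 0.005
grasp_force: 0.0
14.6833 [0.524 0.088 0.593] [179.971   0.002 123.094] F [ 1.156  0.379 -1.139] w 0.005 0.0 J [-21.338  19.547  11.783  64.263  -3.952  96.529  22.425]
time: 15.1
ee_pos: [0.5076, 0.0848, 0.7298]
eef_rot: [177.8, 1.0, 123.0]
ft_force: [-0.9, -0.0, -0.2]
gripper_width: 0.003
grasp_force: 0.0
15.1 [0.508 0.085 0.73 ] [177.798   1.003 123.046] F [-0.863 -0.026 -0.161] w 0.003 0.0 J [-21.563  22.035  16.943  36.474  -7.361 119.724  23.338]
```

Joint 6 has reached its limit and the tool is starting to tilt. I'll push further and see whether it keeps the tilt.

```bash
python3 -m creep '[{"x":0,"y":0,"z":-40,"yaw":0,"grip":0},{"x":0,"y":0,"z":-80,"yaw":0,"grip":0},{"x":0,"y":0,"z":-120,"yaw":0,"grip":0},{"x":0,"y":0,"z":-160,"yaw":0,"grip":0},{"x":0,"y":0,"z":-200,"yaw":0,"grip":0}]'
python3 -c "
from h import *
show();print(Rc().as_matrix()[:,2])"
python3 -m creep '[{"x":0,"y":0,"z":40,"yaw":0,"grip":0},{"x":0,"y":0,"z":80,"yaw":0,"grip":0},{"x":0,"y":0,"z":120,"yaw":0,"grip":0},{"x":0,"y":0,"z":160,"yaw":0,"grip":0},{"x":0,"y":0,"z":200,"yaw":0,"grip":0}]'
python3 -c "
from h import *
show();print(Rc().as_matrix()[:,2])"
```

```text
time: 15.52
ee_pos: [0.4702, 0.0789, 0.7529]
eef_rot: [176.3, 1.6, 123.0]
ft_force: [0.2, 0.5, 0.3]
gripper_width: 0.007
grasp_force: 0.0
15.5167 [0.47  0.079 0.753] [176.302   1.579 123.05 ] F [0.191 0.547 0.299] w 0.007 0.0 J [-24.422  17.514  19.246  39.515  -6.86  119.685  23.275]
[ 0.069  0.012 -0.998]
time: 15.93
ee_pos: [0.4838, 0.0813, 0.5513]
eef_rot: [176.3, 1.6, 123.1]
ft_force: [0.9, 0.7, 0.0]
gripper_width: 0.007
grasp_force: 0.0
15.9333 [0.484 0.081 0.551] [176.289   1.599 123.081] F [0.943 0.67  0.036] w 0.007 0.0 J [-28.001  12.652  17.645  81.566  -3.764  82.327  22.611]
[ 0.069  0.012 -0.998]
```

The tilt persists, so it can be built up at the reach limit. The counter's back direction is at about -57° azimuth, so I'll go there in free, high space and accumulate tilt.

```bash
python3 -c "
from h import *
imaging.grab_frame('scene');go([0.27,-0.38,0.62])
im=cv2.imread('pics/side7.png');cv2.imwrite('pics/side7b.png',im)"
```

```text
shift [-274.2 -420.6  -92.1] yaw 0
```

View pics/side7b.png

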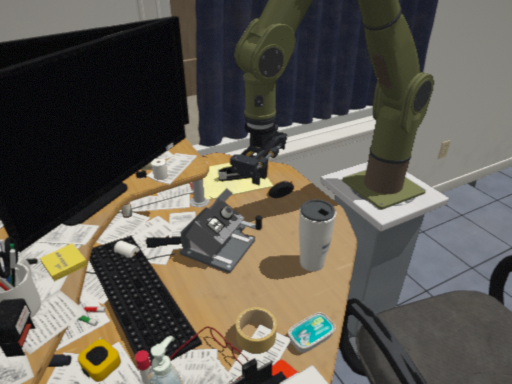

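```bash

python3 -m creep '[{"x":-18,"y":-28,"z":-6,"yaw":0,"grip":0},{"x":-36,"y":-56,"z":-12,"yaw":0,"grip":0},{"x":-54,"y":-84,"z":-18,"yaw":0,"grip":0},{"x":-72,"y":-112,"z":-24,"yaw":0,"grip":0},{"x":-91,"y":-140,"z":-30,"yaw":0,"grip":0}]'
python3 -m creep '[{"x":-18,"y":-28,"z":-6,"yaw":0,"grip":0},{"x":-36,"y":-56,"z":-12,"yaw":0,"grip":0},{"x":-54,"y":-84,"z":-18,"yaw":0,"grip":0},{"x":-72,"y":-112,"z":-24,"yaw":0,"grip":0},{"x":-91,"y":-140,"z":-30,"yaw":0,"grip":0}]'
python3 -m creep '[{"x":-18,"y":-28,"z":-6,"yaw":0,"grip":0},{"x":-36,"y":-56,"z":-12,"yaw":0,"grip":0},{"x":-54,"y":-84,"z":-18,"yaw":0,"grip":0},{"x":-72,"y":-112,"z":-24,"yaw":0,"grip":0},{"x":-91,"y":-140,"z":-30,"yaw":0,"grip":0}]'
python3 -c "
from h import *
show();print(Rc().as_matrix()[:,2])"
python3 -m creep '[{"x":0,"y":0,"z":-40,"yaw":0,"grip":0},{"x":0,"y":0,"z":-80,"yaw":0,"grip":0},{"x":0,"y":0,"z":-120,"yaw":0,"grip":0},{"x":0,"y":0,"z":-160,"yaw":0,"grip":0},{"x":0,"y":0,"z":-200,"yaw":0,"grip":0}]'
python3 -c "
from h import *
show();print(Rc().as_matrix()[:,2])"
python3 -m creep '[{"x":0,"y":0,"z":-40,"yaw":0,"grip":0},{"x":0,"y":0,"z":-80,"yaw":0,"grip":0},{"x":0,"y":0,"z":-120,"yaw":0,"grip":0},{"x":0,"y":0,"z":-160,"yaw":0,"grip":0},{"x":0,"y":0,"z":-200,"yaw":0,"grip":0}]'
python3 -c "
from h import *
show();print(Rc().as_matrix()[:,2])"
```

```text
time: 16.4
ee_pos: [0.4149, -0.0728, 0.5785]
eef_rot: [176.2, 1.6, 123.1]
ft_force: [0.1, 0.2, -0.3]
gripper_width: 0.003
grasp_force: 0.0
time: 16.82
ee_pos: [0.3452, -0.2257, 0.6019]
eef_rot: [176.1, 1.7, 123.1]
ft_force: [1.1, -0.1, 0.3]
gripper_width: 0.003
grasp_force: 0.0
time: 17.23
ee_pos: [0.276, -0.3785, 0.6251]
eef_rot: [176.2, 1.7, 123.1]
ft_force: [1.1, -0.4, 0.3]
gripper_width: 0.004
grasp_force: 0.0
17.2333 [ 0.276 -0.379  0.625] [176.164   1.677 123.12 ] F [ 1.066 -0.432  0.312] w 0.004 0.0 J [ 22.278  13.912  42.316  70.806 -13.435  97.373  94.924]
[ 0.072  0.012 -0.997]
time: 17.65
ee_pos: [0.2642, -0.3754, 0.7507]
eef_rot: [176.2, 2.6, 122.9]
ft_force: [-0.1, -1.0, -0.6]
gripper_width: -0.001
grasp_force: 0.0
17.65 [ 0.264 -0.375  0.751] [176.178   2.644 122.925] F [-0.109 -1.026 -0.649] w -0.001 0.0 J [ 45.873  15.642  11.111  42.171  -7.793 119.548  85.506]
[ 0.081 -0.002 -0.997]
time: 18.07
ee_pos: [0.2448, -0.3523, 0.7707]
eef_rot: [175.9, 4.6, 122.9]
ft_force: [0.6, 0.3, -0.4]
gripper_width: 0.01
grasp_force: 0.0
18.0667 [ 0.245 -0.352  0.771] [175.935   4.615 122.863] F [ 0.576  0.266 -0.41 ] w 0.01 0.0 J [ 46.659  11.984   8.724  43.478  -6.575 119.748  84.636]
[ 0.103 -0.029 -0.994]
```

```bash
python3 -c "
from h import *
for z in (0,.1): print(onz('side',(128,345),z),onz('scene',(75,330),z))"
python3 -m creep '[{"x":-14,"y":0,"z":-38,"yaw":0,"grip":0},{"x":-28,"y":0,"z":-76,"yaw":0,"grip":0},{"x":-42,"y":0,"z":-114,"yaw":0,"grip":0},{"x":-56,"y":0,"z":-152,"yaw":0,"grip":0},{"x":-70,"y":0,"z":-190,"yaw":0,"grip":0}]'
python3 -c "
from h import *
show();print(Rc().as_matrix()[:,2])"
python3 -m creep '[{"x":-14,"y":0,"z":-38,"yaw":0,"grip":0},{"x":-28,"y":0,"z":-76,"yaw":0,"grip":0},{"x":-42,"y":0,"z":-114,"yaw":0,"grip":0},{"x":-56,"y":0,"z":-152,"yaw":0,"grip":0},{"x":-70,"y":0,"z":-190,"yaw":0,"grip":0}]'
python3 -c "
from h import *
show();print(Rc().as_matrix()[:,2])"
```

```text
[-0.185 -0.434  0.   ] [ 0.046 -0.533  0.   ]
[-0.04  -0.274  0.1  ] [ 0.118 -0.415  0.1  ]
time: 18.48
ee_pos: [0.2484, -0.3638, 0.7808]
eef_rot: [175.7, 6.8, 122.7]
ft_force: [-0.6, -0.2, 0.7]
gripper_width: 0.008
grasp_force: 0.0
18.4833 [ 0.248 -0.364  0.781] [175.721   6.784 122.738] F [-0.558 -0.182  0.708] w 0.008 0.0 J [ 47.608  12.72    8.612  40.629  -6.92  119.713  85.085]
[ 0.126 -0.059 -0.99 ]
time: 18.9
ee_pos: [0.2481, -0.3706, 0.7929]
eef_rot: [175.5, 9.0, 122.6]
ft_force: [1.6, 0.2, -0.1]
gripper_width: 0.004
grasp_force: 0.0
18.9 [ 0.248 -0.371  0.793] [175.513   9.029 122.555] F [ 1.617  0.154 -0.11 ] w 0.004 0.0 J [ 48.327  12.846   8.717  38.299  -7.253 119.695  85.476]
[ 0.15  -0.09  -0.985]
```

```bash

python3 -m creep '[{"x":-6,"y":-20,"z":-36,"yaw":0,"grip":0},{"x":-12,"y":-40,"z":-70,"yaw":0,"grip":0},{"x":-20,"y":-60,"z":-105,"yaw":0,"grip":0},{"x":-30,"y":-80,"z":-140,"yaw":0,"grip":0},{"x":-40,"y":-100,"z":-175,"yaw":0,"grip":0}]'
python3 -m creep '[{"x":-14,"y":0,"z":-38,"yaw":0,"grip":0},{"x":-28,"y":0,"z":-76,"yaw":0,"grip":0},{"x":-42,"y":0,"z":-114,"yaw":0,"grip":0},{"x":-56,"y":0,"z":-152,"yaw":0,"grip":0},{"x":-70,"y":0,"z":-190,"yaw":0,"grip":0}]'
python3 -c "
from h import *
show();print(Rc().as_matrix()[:,2])"
python3 -m creep '[{"x":-14,"y":0,"z":-38,"yaw":0,"grip":0},{"x":-28,"y":0,"z":-76,"yaw":0,"grip":0},{"x":-42,"y":0,"z":-114,"yaw":0,"grip":0},{"x":-56,"y":0,"z":-152,"yaw":0,"grip":0},{"x":-70,"y":0,"z":-190,"yaw":0,"grip":0}]'
python3 -m creep '[{"x":-14,"y":0,"z":-38,"yaw":0,"grip":0},{"x":-28,"y":0,"z":-76,"yaw":0,"grip":0},{"x":-42,"y":0,"z":-114,"yaw":0,"grip":0},{"x":-56,"y":0,"z":-152,"yaw":0,"grip":0},{"x":-70,"y":0,"z":-190,"yaw":0,"grip":0}]'
python3 -c "
from h import *
show();print(Rc().as_matrix()[:,2])"
```

```text
time: 19.32
ee_pos: [0.1846, -0.3959, 0.8039]
eef_rot: [175.6, 11.2, 122.4]
ft_force: [0.5, 0.4, 0.7]
gripper_width: 0.008
grasp_force: 0.0
time: 19.73
ee_pos: [0.1867, -0.3952, 0.817]
eef_rot: [175.7, 13.3, 122.3]
ft_force: [-0.6, 1.0, 0.5]
gripper_width: 0.007
grasp_force: 0.0
19.7333 [ 0.187 -0.395  0.817] [175.652  13.332 122.26 ] F [-0.564  1.007  0.492] w 0.007 0.0 J [ 60.402  11.355   4.265  36.006  -7.731 119.69   92.661]
[ 0.187 -0.154 -0.97 ]
time: 20.15
ee_pos: [0.1852, -0.3917, 0.8313]
eef_rot: [175.7, 15.6, 122.1]
ft_force: [1.4, 0.2, -0.5]
gripper_width: 0.002
grasp_force: 0.0
time: 20.57
ee_pos: [0.1823, -0.3857, 0.8457]
eef_rot: [175.8, 17.8, 121.9]
ft_force: [-0.4, -1.2, 0.3]
gripper_width: 0.005
grasp_force: 0.0
20.5667 [ 0.182 -0.386  0.846] [175.756  17.769 121.867] F [-0.416 -1.152  0.342] w 0.005 0.0 J [ 59.857   9.712   5.236  33.188  -8.244 119.69   92.228]
[ 0.224 -0.219 -0.95 ]
```

```bash

python3 -m creep '[{"x":-6,"y":-20,"z":-36,"yaw":0,"grip":0},{"x":-12,"y":-40,"z":-70,"yaw":0,"grip":0},{"x":-20,"y":-60,"z":-105,"yaw":0,"grip":0},{"x":-30,"y":-75,"z":-140,"yaw":0,"grip":0},{"x":-40,"y":-75,"z":-175,"yaw":0,"grip":0}]'
python3 -m creep '[{"x":-14,"y":0,"z":-38,"yaw":0,"grip":0},{"x":-28,"y":0,"z":-76,"yaw":0,"grip":0},{"x":-42,"y":0,"z":-114,"yaw":0,"grip":0},{"x":-56,"y":0,"z":-152,"yaw":0,"grip":0},{"x":-70,"y":0,"z":-190,"yaw":0,"grip":0}]'
python3 -m creep '[{"x":-14,"y":0,"z":-38,"yaw":0,"grip":0},{"x":-28,"y":0,"z":-76,"yaw":0,"grip":0},{"x":-42,"y":0,"z":-114,"yaw":0,"grip":0},{"x":-56,"y":0,"z":-152,"yaw":0,"grip":0},{"x":-70,"y":0,"z":-190,"yaw":0,"grip":0}]'
python3 -m creep '[{"x":-14,"y":0,"z":-38,"yaw":0,"grip":0},{"x":-28,"y":0,"z":-76,"yaw":0,"grip":0},{"x":-42,"y":0,"z":-114,"yaw":0,"grip":0},{"x":-56,"y":0,"z":-152,"yaw":0,"grip":0},{"x":-70,"y":0,"z":-190,"yaw":0,"grip":0}]'
python3 -c "
from h import *
show();print(Rc().as_matrix()[:,2])"
```

```text
time: 20.98
ee_pos: [0.1226, -0.3959, 0.8556]
eef_rot: [176.0, 19.9, 121.6]
ft_force: [-0.3, -0.3, -0.4]
gripper_width: 0.007
grasp_force: 0.0
time: 21.4
ee_pos: [0.1236, -0.3843, 0.8709]
eef_rot: [176.2, 22.1, 121.6]
ft_force: [0.4, -0.5, -0.9]
gripper_width: 0.006
grasp_force: 0.0
time: 21.82
ee_pos: [0.1213, -0.3717, 0.8855]
eef_rot: [176.5, 24.2, 121.4]
ft_force: [-0.6, 0.5, -0.1]
gripper_width: 0.006
grasp_force: 0.0
time: 22.23
ee_pos: [0.1181, -0.3574, 0.8999]
eef_rot: [176.6, 26.4, 121.3]
ft_force: [-0.8, 0.1, -0.4]
gripper_width: 0.007
grasp_force: 0.0
22.2333 [ 0.118 -0.357  0.9  ] [176.649  26.407 121.256] F [-0.796  0.115 -0.425] w 0.007 0.0 J [ 78.13    4.575  -7.246  30.225  -9.386 119.69   96.573]
[ 0.28  -0.349 -0.894]
```

```bash

python3 -m creep '[{"x":-14,"y":-10,"z":-38,"yaw":0,"grip":0},{"x":-28,"y":-20,"z":-76,"yaw":0,"grip":0},{"x":-42,"y":-30,"z":-114,"yaw":0,"grip":0},{"x":-56,"y":-30,"z":-152,"yaw":0,"grip":0},{"x":-70,"y":-30,"z":-190,"yaw":0,"grip":0}]'
python3 -m creep '[{"x":-14,"y":0,"z":-38,"yaw":0,"grip":0},{"x":-28,"y":0,"z":-76,"yaw":0,"grip":0},{"x":-42,"y":0,"z":-114,"yaw":0,"grip":0},{"x":-56,"y":0,"z":-152,"yaw":0,"grip":0},{"x":-70,"y":0,"z":-190,"yaw":0,"grip":0}]'
python3 -c "
from h import *
show();print(Rc().as_matrix())
go([.18,-.1,.62]);go([.50,0.15,.35])"
```

```text
time: 22.65
ee_pos: [0.0945, -0.3546, 0.911]
eef_rot: [176.9, 28.5, 121.1]
ft_force: [-0.1, 0.4, 0.2]
gripper_width: 0.007
grasp_force: 0.0
time: 23.07
ee_pos: [0.092, -0.3366, 0.9249]
eef_rot: [177.2, 30.7, 121.0]
ft_force: [-0.3, -0.8, 0.3]
gripper_width: 0.003
grasp_force: 0.0
23.0667 [ 0.092 -0.337  0.925] [177.163  30.668 121.007] F [-0.294 -0.758  0.274] w 0.003 0.0 J [ 99.306   2.699 -24.834  28.418 -11.072 119.69   98.549]
[[-0.443  0.843  0.305]
 [ 0.737  0.536 -0.411]
 [-0.51   0.043 -0.859]]
shift [290.9 188.1 191.5] yaw 0
shift [471.1 580.4 418.2] yaw 0
```

Tilt is achieved: tool z = (0.305, -0.411, -0.859), about 2° from the button axis. I'll come back over the counter along a comfortable radius.

```bash
python3 -c "
from h import *
a=[.28,-.37,.66];b=[.48,-.10,.50];c=[.542,.103,.30]
go(a)
r=Rc()
print(r.inv().apply(np.array(b)-a)*1000, r.inv().apply(np.array(c)-b)*1000)"
```

```text
shift [ 27.2 129.3 298.6] yaw 0
[192.044 306.558  87.413] [224.198 152.593 107.255]
```

```bash

python3 -m creep '[{"x":3,"y":14,"z":33,"yaw":0,"grip":0},{"x":6,"y":28,"z":66,"yaw":0,"grip":0},{"x":9,"y":43,"z":100,"yaw":0,"grip":0},{"x":12,"y":57,"z":133,"yaw":0,"grip":0},{"x":15,"y":72,"z":166,"yaw":0,"grip":0}]'
python3 -m creep '[{"x":3,"y":14,"z":33,"yaw":0,"grip":0},{"x":6,"y":28,"z":66,"yaw":0,"grip":0},{"x":9,"y":43,"z":100,"yaw":0,"grip":0},{"x":12,"y":57,"z":133,"yaw":0,"grip":0},{"x":12,"y":57,"z":133,"yaw":0,"grip":0}]'
python3 -c "
from h import *
show()"
python3 -m creep '[{"x":19,"y":30,"z":9,"yaw":0,"grip":0},{"x":38,"y":61,"z":18,"yaw":0,"grip":0},{"x":57,"y":92,"z":26,"yaw":0,"grip":0},{"x":77,"y":122,"z":35,"yaw":0,"grip":0},{"x":96,"y":153,"z":44,"yaw":0,"grip":0}]'
python3 -m creep '[{"x":19,"y":30,"z":9,"yaw":0,"grip":0},{"x":38,"y":61,"z":18,"yaw":0,"grip":0},{"x":57,"y":92,"z":26,"yaw":0,"grip":0},{"x":77,"y":122,"z":35,"yaw":0,"grip":0},{"x":96,"y":153,"z":44,"yaw":0,"grip":0}]'
python3 -c "
from h import *
show();print(Rc().as_matrix()[:,2]);go([.542,.103,.30])"
```

```text
time: 23.48
ee_pos: [0.1972, -0.3549, 0.7756]
eef_rot: [177.2, 30.6, 121.0]
ft_force: [-1.2, 0.0, 1.1]
gripper_width: 0.005
grasp_force: 0.0
time: 23.9
ee_pos: [0.2813, -0.3675, 0.6522]
eef_rot: [177.1, 29.9, 121.3]
ft_force: [-0.8, -0.7, -1.6]
gripper_width: 0.007
grasp_force: 0.0
23.9 [ 0.281 -0.368  0.652] [177.146  29.936 121.334] F [-0.814 -0.687 -1.554] w 0.007 0.0 J [ 94.95   -4.469 -44.349  89.139  -1.741  64.025  82.291]
time: 24.32
ee_pos: [0.3802, -0.2348, 0.5794]
eef_rot: [177.2, 30.8, 121.0]
ft_force: [0.7, -0.8, -1.1]
gripper_width: 0.006
grasp_force: 0.0
time: 24.73
ee_pos: [0.4429, -0.1479, 0.5247]
eef_rot: [177.3, 30.3, 120.8]
ft_force: [0.0, 0.0, 0.9]
gripper_width: 0.001
grasp_force: 0.0
24.7333 [ 0.443 -0.148  0.525] [177.305  30.343 120.806] F [0.008 0.009 0.943] w 0.001 0.0 J [ 64.917   9.596 -80.711 104.201  41.281  67.646   2.748]
[ 0.299 -0.409 -0.862]
shift [255.7 208.2 120.6] yaw 0
```

```bash

python3 -m creep '[{"x":25,"y":20,"z":12,"yaw":0,"grip":0},{"x":50,"y":41,"z":24,"yaw":0,"grip":0},{"x":75,"y":62,"z":36,"yaw":0,"grip":0},{"x":100,"y":82,"z":48,"yaw":0,"grip":0},{"x":125,"y":103,"z":60,"yaw":0,"grip":0}]'
python3 -c "
from h import *
show();print(Rc().as_matrix()[:,2]);go([.542,.103,.30])"
```

```text
time: 25.15
ee_pos: [0.4923, -0.0232, 0.4134]
eef_rot: [177.4, 30.4, 121.0]
ft_force: [0.4, -0.3, 0.0]
gripper_width: 0.006
grasp_force: 0.0
25.15 [ 0.492 -0.023  0.413] [177.37   30.361 120.974] F [ 0.446 -0.261  0.041] w 0.006 0.0 J [ 26.44   23.999 -69.821 110.798  55.369  75.192 -33.16 ]
[ 0.299 -0.409 -0.862]
shift [128.6 104.9  61. ] yaw 0
```

```bash

python3 -m creep '[{"x":25,"y":20,"z":12,"yaw":0,"grip":0},{"x":50,"y":41,"z":24,"yaw":0,"grip":0},{"x":75,"y":62,"z":36,"yaw":0,"grip":0},{"x":100,"y":82,"z":48,"yaw":0,"grip":0},{"x":128,"y":105,"z":60,"yaw":0,"grip":0}]'
python3 -m creep '[{"x":0,"y":0,"z":0,"yaw":0,"grip":0},{"x":0,"y":0,"z":0,"yaw":0,"grip":0},{"x":0,"y":0,"z":0,"yaw":0,"grip":0}]'
python3 look.py w8 button_top=.1253 guard=.18 window=.108 face=.108 lever_knob=.076
python3 -c "
from h import *
show();print(Rc().as_matrix())"
```

```text
time: 25.57
ee_pos: [0.5422, 0.1026, 0.3013]
eef_rot: [177.4, 30.4, 120.9]
ft_force: [0.4, -1.0, 0.3]
gripper_width: 0.001
grasp_force: 0.0
time: 25.82
ee_pos: [0.5416, 0.1017, 0.3027]
eef_rot: [177.4, 30.4, 121.0]
ft_force: [-0.6, 0.5, 1.1]
gripper_width: 0.005
grasp_force: 0.0
25.8167 [0.542 0.102 0.303] [177.35   30.363 120.972] F [-0.609  0.542  1.131] w 0.005 0.0 J [  2.696  39.609 -61.152 107.834  64.267  79.792 -53.408]
button_top [164.3 253.9] 0.87 [0.602 0.013 0.125]
guard [186.  260.6] 0.67 [0.595 0.034 0.18 ]
window [153.1 299.4] 0.65 [0.651 0.045 0.108]
window [101.5 268.4] 0.24 [0.574 0.089 0.108]
face [152.9 279.4] 0.78 [0.628 0.032 0.108]
lever_knob [101.7 198.4] 0.92 [0.513 0.03  0.076]
26.1167 [0.542 0.102 0.303] [177.229  30.379 120.892] F [-0.642  0.522  0.408] w 0.003 0.0 J [  2.751  39.531 -61.189 107.87   64.292  79.755 -53.452]
[[-0.443  0.845  0.301]
 [ 0.74   0.534 -0.409]
 [-0.506  0.042 -0.862]]
```

View pics/w8.png

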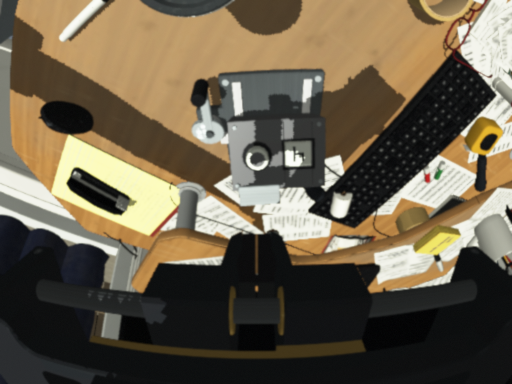

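```bash
python3 - <<'E'
from h import *
s=robot.sense()
for px in((164.3,253.9),(158,257)): print(wz(px,s,.1253))
r=Rc(s);b=np.array([.602,.015,.1253])
print(r.inv().apply(b-s['ee_pos'])*1000)
im=cv2.imread('pics/w8.png');c=cv2.rotate(cv2.cvtColor(im[138:168,282:314],cv2.COLOR_BGR2GRAY),cv2.ROTATE_180)
for row in c: print(''.join('#' if v<90 else '+' if v<150 else '.' for v in row))
E
```

```text
[0.602 0.012 0.125]
[0.6   0.023 0.125]
[ -0.772  -2.622 206.929]
################################
#############++..........+++####
###++++++++++...............+###
###+++++++++.................##+
###+++++++++.................+#+
###++++++++..................+#+
###++++++++..................+#+
###+++++++#+.................+#+
###+++++++#+.......+.........+#+
###++++++.++.......+.........+#+
###+++++..++.......+.........+#+
###+++++++##++.....+.........+#+
###+++++++###+.....+.........+#+
###+++++++#####+++++.........+#+
###+++++++######++++.........+#+
###++++++++###++..++.........+##
###++++++++++++...+#.........+##
###+++++++++++++.++#+.......+###
###+++++++++++++++###++++++++###
###+++++++++++++++###++++++++###
###+++++++++++++++###++++++++###
###++++++++++++++++++++++++++###
###++++++++++++++++++++++++++###
###++++++++++++++++++++++++++###
###++++++++++++++++++++++++++###
###+++++++++++++++++++++++++####
####+++++#######################
################################
###############################+
#####################+++++++++++
```

It shows the counter with the button at about (158,256), the guard lip at (193,257) and a figure that reads 4. That means two strokes, so I'll approach along the axis.

```bash

python3 -m creep '[{"x":0,"y":-1,"z":35,"yaw":0,"grip":0},{"x":0,"y":-1,"z":70,"yaw":0,"grip":0},{"x":0,"y":-2,"z":100,"yaw":0,"grip":0},{"x":0,"y":-2,"z":125,"yaw":0,"grip":0},{"x":0,"y":-2,"z":125,"yaw":0,"grip":0}]'
python3 -m creep '[{"x":0,"y":0,"z":0,"yaw":0,"grip":0},{"x":0,"y":0,"z":0,"yaw":0,"grip":0},{"x":0,"y":0,"z":0,"yaw":0,"grip":0}]'
python3 look.py w9 button_top=.1253 window=.108 face=.108 guard=.17
python3 - <<'E'
from h import *
s=robot.sense();r=Rc(s);show(s);print(r.inv().apply(np.array([.602,.015,.1253])-s['ee_pos'])*1000)
im=cv2.imread('pics/w9.png'); cv2.imwrite('pics/w9.png',im)
E
```

```text
time: 26.53
ee_pos: [0.5765, 0.0454, 0.191]
eef_rot: [177.8, 30.4, 120.9]
ft_force: [-0.9, 0.0, 0.9]
gripper_width: -0.001
grasp_force: 0.0
time: 26.78
ee_pos: [0.5777, 0.0522, 0.1964]
eef_rot: [177.1, 30.3, 121.0]
ft_force: [-0.7, 0.4, -0.1]
gripper_width: 0.002
grasp_force: 0.0
26.7833 [0.578 0.052 0.196] [177.08   30.303 120.996] F [-0.682  0.377 -0.143] w 0.002 0.0 J [  5.513  49.09  -55.764 112.392  77.066  73.404 -59.717]
button_top [196.8 256.5] 0.67 [0.601 0.02  0.125]
button_top [105.7 169.7] 0.66 [0.507 0.067 0.125]
window [182.2 314. ] 0.89 [0.647 0.044 0.108]
face [183.6 290.7] 0.8 [0.63  0.032 0.108]
guard [239.7 258.1] 0.73 [0.597 0.024 0.17 ]
27.0333 [0.577 0.051 0.195] [177.22   30.339 121.016] F [ 0.212 -0.296  0.119] w 0.005 0.0 J [  5.523  49.174 -55.646 112.431  77.1    73.396 -59.73 ]
[-2.236 -1.566 82.495]
```

```bash

python3 -m creep '[{"x":0,"y":-1,"z":15,"yaw":0,"grip":0},{"x":1,"y":-1,"z":30,"yaw":0,"grip":0},{"x":1,"y":-1,"z":45,"yaw":0,"grip":0},{"x":1,"y":-1,"z":60,"yaw":0,"grip":0},{"x":1,"y":-1,"z":70,"yaw":0,"grip":0}]'
python3 -m creep '[{"x":0,"y":0,"z":2,"yaw":0,"grip":0},{"x":0,"y":0,"z":4,"yaw":0,"grip":0},{"x":0,"y":0,"z":6,"yaw":0,"grip":0},{"x":0,"y":0,"z":8,"yaw":0,"grip":0},{"x":0,"y":0,"z":10,"yaw":0,"grip":0}]'
python3 - <<'E'
from h import *
s=robot.sense();r=Rc(s);show(s);print(r.inv().apply(np.array([.602,.017,.1253])-s['ee_pos'])*1000,r.inv().apply(s['ft_force']))
E
```

```text
time: 27.45
ee_pos: [0.5971, 0.0213, 0.1327]
eef_rot: [177.4, 30.3, 121.0]
ft_force: [0.6, 0.1, -0.7]
gripper_width: 0.004
grasp_force: 0.0
time: 27.87
ee_pos: [0.6002, 0.0188, 0.1257]
eef_rot: [177.2, 30.3, 121.0]
ft_force: [-1.6, 0.8, 5.0]
gripper_width: 0.003
grasp_force: 2.4
27.8667 [0.6   0.019 0.126] [177.22   30.32  121.028] F [-1.558  0.834  4.996] w 0.003 2.4469804752152413 J [  7.371  56.031 -51.854 112.787  85.823  70.85  -62.747]
[-1.926  0.506  1.57 ] [-1.212 -0.658 -5.116]
```

```bash

python3 -m creep '[{"x":0,"y":0,"z":3,"yaw":0,"grip":0},{"x":0,"y":0,"z":6,"yaw":0,"grip":0},{"x":0,"y":0,"z":9,"yaw":0,"grip":0},{"x":0,"y":0,"z":12,"yaw":0,"grip":0},{"x":0,"y":0,"z":14,"yaw":0,"grip":0}]'
python3 - <<'E'
from h import *
s=robot.sense();r=Rc(s);print(r.inv().apply(np.array([.602,.017,.1253])-s['ee_pos'])*1000,r.inv().apply(s['ft_force']),s['eef_rot'])
imaging.grab_frame('scene')
s=robot.sense();r=Rc(s);print(r.inv().apply(np.array([.602,.017,.1253])-s['ee_pos'])*1000,r.inv().apply(s['ft_force']),s['eef_rot'])
E
```

```text
time: 28.28
ee_pos: [0.6041, 0.0133, 0.1139]
eef_rot: [177.2, 30.3, 121.1]
ft_force: [-12.7, 5.9, 25.3]
gripper_width: 0.008
grasp_force: 14.2
[ -2.09    0.646 -11.946] [ -2.768  -6.451 -28.031] [177.237  30.323 121.059]
[ -2.067   0.688 -11.708] [-1.126 -2.849 -8.526] [177.244  30.342 121.065]
```

```bash

python3 -m creep '[{"x":0,"y":0,"z":1,"yaw":0,"grip":0},{"x":0,"y":0,"z":2,"yaw":0,"grip":0},{"x":0,"y":0,"z":2,"yaw":0,"grip":0}]'
python3 - <<'E'
from h import *
s=robot.sense();r=Rc(s);print(r.inv().apply(np.array([.602,.017,.1253])-s['ee_pos'])*1000,r.inv().apply(s['ft_force']))
E
python3 -m creep '[{"x":0,"y":0,"z":-5,"yaw":0,"grip":0},{"x":0,"y":0,"z":-10,"yaw":0,"grip":0},{"x":0,"y":0,"z":-16,"yaw":0,"grip":0},{"x":0,"y":0,"z":-22,"yaw":0,"grip":0},{"x":0,"y":0,"z":-28,"yaw":0,"grip":0}]'
python3 - <<'E'
from h import *
s=robot.sense();r=Rc(s);print(r.inv().apply(np.array([.602,.017,.1253])-s['ee_pos'])*1000,r.inv().apply(s['ft_force']))
for c in('wrist','scene','side'):
    cv2.imwrite(f'pics/{c}10.png',imaging.grab_frame(c))
    print(c,[(np.round(l['at'],1),round(l['confidence'],2)) for n in('window','figure_6') for l in spotter.pinpoint(c,n)[:1]])
E
```

```text
time: 28.58
ee_pos: [0.6042, 0.0134, 0.114]
eef_rot: [177.2, 30.4, 121.1]
ft_force: [-11.4, 3.3, 20.8]
gripper_width: 0.005
grasp_force: 11.7
[ -2.151   0.567 -11.875] [ -3.016  -7.014 -22.731]
time: 29.0
ee_pos: [0.5963, 0.0229, 0.1356]
eef_rot: [177.3, 30.3, 121.0]
ft_force: [0.0, -0.2, -1.0]
gripper_width: 0.006
grasp_force: 0.0
[-1.726  1.227 12.973] [ 0.37  -0.102  0.916]
wrist [(array([215.8, 342.6]), 0.72), (array([115.9, 144.2]), 0.43)]
scene [(array([210.7, 222.3]), 0.86), (array([222.2, 227. ]), 0.64)]
side [(array([223.6, 212.5]), 0.83), (array([238. , 220.2]), 0.58)]
```

```bash
python3 - <<'E'
from h import *
im=cv2.imread('pics/wrist10.png');c=cv2.rotate(cv2.cvtColor(im[190:240,318:368],cv2.COLOR_BGR2GRAY),cv2.ROTATE_180)
for row in c: print(''.join('#' if v<80 else '+' if v<150 else '.' for v in row))
E
```

```text
##################################################
###########################################+++++++
###############################++++#####++++++++++
##########################++++++++++####++++++++++
##########+++++++++++####+++++++++++####++++++++++
#########++++++++++++####+++++++++++###+++++++++++
########+++++++++++++####+++++++++++###+++++++++++
########+++++++++++++###++++++++++++###+++++++++++
########+++++++++++++###+++++++++++####+++++++++++
########++++++++++++####++++++++++#####+++++++++++
#######+++++++++++++###################+++++++++++
#######+++++++++++++###################+++++++++++
#######+++++++++++++##################++++++++++++
#######+++++++++++++######++++++++####++++++++++++
######++++++++++++++++++++++++++++####++++++++++++
######++++++++++++++++++++++++++++####++++++++++++
######++++++++++++++++++++++++++++####++++++++++++
######++++++++++++++++++++++++++++####++++++++++++
######++++++++++++++++++++++++++++####++++++++++++
#####+++++++++++++++++++++++++++++###+++++++++++++
#####+++++++++++++++++++++++++++++###+++++++++++++
#####++++++++++++++++++++++++
[... 749 characters left out ...]
++++####################+++++++++++++
####+++++++++++++###################++++++++++++++
####++++++++++++++#####+++++++++++++++++++++++++++
####++++++++++++++####++++++++++++++++++++++++++++
#####+++++++++++++####++++++++++++++++++++++++++++
#####+++++++++++++####++++++++++++++++++++++++++++
#####+++++++++++++####++++++++++++++++++++++++++++
#####+++++++++++++####++++++++++++++++++++++++++++
#####+++++++++++++####++++++++++++++++++++++++++##
#####+++++++++++++#####+++++++++##################
#####+++++++++++##################################
##################################################
##################################################
##################################################
```

```bash
python3 - <<'E'
from h import *
im=imaging.grab_frame('wrist');cv2.imwrite('pics/wrist11.png',im)
c=cv2.rotate(cv2.cvtColor(im[190:240,318:368],cv2.COLOR_BGR2GRAY),cv2.ROTATE_180)
for row in c[::2]: print(''.join('#' if v<80 else '+' if v<150 else '.' for v in row))
E
```

```text
##################################################
###########################+++++++++####++++++++++
#########++++++++++++####+++++++++++###+++++++++++
########++++++++++++####+++++++++++####+++++++++++
#######+++++++++++++####+++++++++++####+++++++++++
#######+++++++++++++##################++++++++++++
######+++++++++++++###################++++++++++++
######++++++++++++++++++++++++++++####++++++++++++
######++++++++++++++++++++++++++++####++++++++++++
#####++++++++++++++++++++++++++++####+++++++++++++
#####++++++++++++++++++++++++++++####+++++++++++++
####++++++++++++++++++++++++++++++++++++++++++++++
####++++++++++++++++++++++++++++++++++++++++++++++
###+++++++++++++++++++++++++++++++++++++++++++++++
###+++++++++++++++++++++++++++++++++++++++++++++++
###+++++++++++++++++++++++++++++++++++++++++++++++
###+++++++++++++++++++++++++++++++++++++++++++++++
####+++++++++++++####################+++++++++++++
####+++++++++++++####################+++++++++++++
####+++++++++++++#####++++++++++++++++++++++++++++
####+++++++++++++#####++++++++++++++++++++++++++++
####++++++++++++++####++++++++++++++++++++++++++++
#####+++++++++++++####++++++++++++++++++++########
######++++########################################
##################################################
```

```bash
python3 - <<'E'
from h import *
for f,(a,b,c,d) in (('wrist11',(165,265,300,390)),):
    im=cv2.imread(f'pics/{f}.png',0)[a:b,c:d]; im=cv2.rotate(im,cv2.ROTATE_180)
    im=cv2.resize(im,(64,34),interpolation=cv2.INTER_AREA)
    for row in im: print(''.join('#' if v<70 else '+' if v<105 else '-' if v<150 else '.' for v in row))
w,z=onz('scene',(210.7,222.3),.108),0
for c,a,b in(('scene',(210.7,222.3),(222.2,227.)),('side',(223.6,212.5),(238.,220.2))): print(onz(c,a,.108),onz(c,b,.108))
E
```

```text
##########+++###################################################
#####++##++++###################################################
####-.-#########################################################
##+...+#########################################################
#-....+#########################################################
-....+##########################################################
....-+##########################################################
....-###########################################################
...-+###############################################+###########
############################++####+++---+###---------+##########
#####################+--------###-------+##+---------+##########
#####################---------###-----++###+---------+##########
####################+--------+#############----------###########
####################-------------------+##+----------###########
###################+-------------------+##+---------+###########
###################--------------------+##----------+###########
##################+---------------------------------+#######
[... 489 characters left out ...]
###################################
################################################################
################################################################
################################################################
################################################################
################################################################
################################################################
################################################################
################################################################
################################################################
[0.652 0.034 0.108] [0.652 0.074 0.108]
[0.655 0.035 0.108] [0.661 0.098 0.108]
```

```bash

python3 -m creep '[{"x":0,"y":0,"z":-10,"yaw":0,"grip":0},{"x":0,"y":0,"z":-20,"yaw":0,"grip":0},{"x":0,"y":0,"z":-30,"yaw":0,"grip":0},{"x":0,"y":0,"z":-40,"yaw":0,"grip":0},{"x":0,"y":0,"z":-50,"yaw":0,"grip":0}]'
python3 -m creep '[{"x":0,"y":0,"z":0,"yaw":0,"grip":0},{"x":0,"y":0,"z":0,"yaw":0,"grip":0},{"x":0,"y":0,"z":0,"yaw":0,"grip":0},{"x":0,"y":0,"z":0,"yaw":0,"grip":0},{"x":0,"y":0,"z":0,"yaw":0,"grip":0}]'
python3 - <<'E'
from h import *
s=robot.sense();show(s)
im=imaging.grab_frame('wrist');cv2.imwrite('pics/wrist12.png',im)
for n,z in(('window',.108),('button_top',.125),('figure_6',.1),('lever_knob',.076)): print(n,[(np.round(l['at'],1),round(l['confidence'],2),wz(l['at'],s,z)) for l in spotter.pinpoint('wrist',n)[:2]])
l=spotter.pinpoint('wrist','window')[0]['at'];a,c=int(l[0]),int(l[1])
im=cv2.rotate(im[a-35:a+35,c-35:c+35,1],cv2.ROTATE_180);im=cv2.resize(im,(60,32),interpolation=cv2.INTER_AREA)
for row in im: print(''.join('#' if v<70 else '+' if v<105 else '-' if v<150 else '.' for v in row))
E
```

```text
time: 29.92
ee_pos: [0.5811, 0.0443, 0.1798]
eef_rot: [177.2, 30.3, 121.0]
ft_force: [-0.3, -0.9, 0.3]
gripper_width: 0.007
grasp_force: 0.0
time: 30.33
ee_pos: [0.5813, 0.0428, 0.178]
eef_rot: [177.4, 30.3, 121.0]
ft_force: [-0.2, 0.5, 0.8]
gripper_width: 0.008
grasp_force: 0.0
30.3333 [0.581 0.043 0.178] [177.37   30.326 121.021] F [-0.217  0.467  0.775] w 0.008 0.0 J [  5.903  50.786 -54.669 112.874  79.106  72.685 -60.719]
window [(array([190.9, 326.2]), 0.89, array([0.65 , 0.046, 0.108]))]
button_top [(array([108.2, 281.2]), 0.22, array([0.563, 0.099, 0.125]))]
figure_6 []
lever_knob [(array([109.2, 167.3]), 0.85, array([0.513, 0.033, 0.076]))]
############################################################
############################################################
############################################################
############################################################
############################################################
############################################################
###############################++++####+++------+###########
###############
[... 809 characters left out ...]
+++++++----------+###########
##############+--------+###+--------------------+###########
##############+--------+###+-------------------++###########
###############+++++++++####++++++++########################
############################################################
############################################################
############################################################
############################################################
############################################################
############################################################
############################################################
############################################################
```

```bash
python3 - <<'E'
from h import *
a=cv2.imread('pics/wrist12.png')[90:260,200:390]
b=imaging.grab_frame('side');b=b[165:275,180:290]
cv2.imwrite('pics/m.png',np.hstack([cv2.resize(a,(420,376),interpolation=2),cv2.resize(b,(376,376),interpolation=2)]))
E
```

```text
(no output)
```

View pics/m.png

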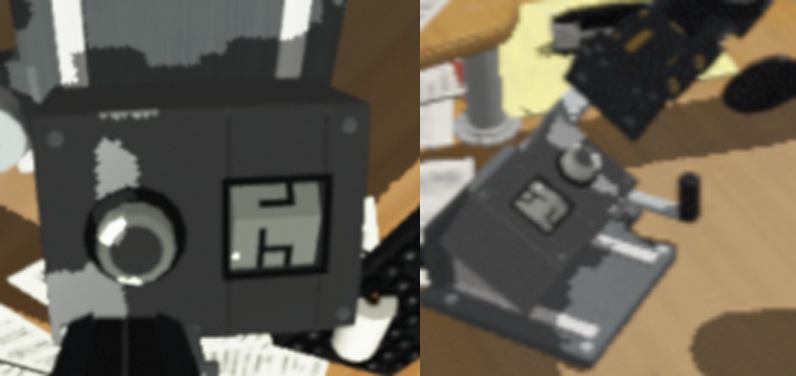

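The picture shows the button out, but the drum is stopped between 4 and 5. I'll do a second stroke more slowly and read the drum while pressed and after release.

```bash
cat > drum.py <<'E'
from h import *
s=robot.sense();r=Rc(s);print(s['time'],r.inv().apply(np.array([.602,.017,.1253])-s['ee_pos'])*1000,r.inv().apply(s['ft_force']))
im=imaging.grab_frame('wrist')
# window centre and counter axes -> rectified window, top = up the slope
b=np.radians(-56.8);ex=np.array([np.cos(b),np.sin(b),0]);ey=np.array([-np.sin(b),np.cos(b),0])
up=ex*np.cos(np.pi/6)+np.array([0,0,.5]);W=np.array([.652,.045,.108])
T=imaging.camera_params('wrist');K=T['intrinsics'];T=T['tool_from_camera']
N=34;out=np.zeros((N,2*N),np.uint8)
for i in range(N):
  for j in range(2*N):
    p=W+up*(N/2-i)*.0014-ey*(j/2-N/2)*.0014
    c=T[:3,:3].T@(r.inv().apply(p-s['ee_pos'])-T[:3,3]);th=np.arctan2(np.hypot(c[0],c[1]),-c[2]);ph=np.arctan2(-c[1],c[0])
    u,v=K[0,2]+K[0,0]*th*np.cos(ph),K[1,2]+K[0,0]*th*np.sin(ph)
    out[i,j]=cv2.getRectSubPix(im[:,:,1],(1,1),(float(u),float(v)))[0,0] if 0<=u<511 and 0<=v<383 else 0
m=(np.percentile(out,85))
for row in out: print(''.join('#' if x<.45*m else '+' if x<.7*m else '.' for x in row))
E
python3 -m creep '[{"x":0,"y":0,"z":12,"yaw":0,"grip":0},{"x":0,"y":0,"z":24,"yaw":0,"grip":0},{"x":0,"y":0,"z":36,"yaw":0,"grip":0},{"x":0,"y":0,"z":48,"yaw":0,"grip":0},{"x":0,"y":0,"z":56,"yaw":0,"grip":0}]'
python3 -m creep '[{"x":0,"y":0,"z":3,"yaw":0,"grip":0},{"x":0,"y":0,"z":6,"yaw":0,"grip":0},{"x":0,"y":0,"z":9,"yaw":0,"grip":0},{"x":0,"y":0,"z":12,"yaw":0,"grip":0},{"x":0,"y":0,"z":15,"yaw":0,"grip":0}]'
python3 drum.py
```

```text
time: 31.1
ee_pos: [0.5981, 0.0188, 0.1281]
eef_rot: [177.5, 30.3, 121.0]
ft_force: [-0.1, 0.6, -0.4]
gripper_width: 0.005
grasp_force: 0.0
time: 31.52
ee_pos: [0.6024, 0.0151, 0.1179]
eef_rot: [177.3, 30.3, 121.1]
ft_force: [-5.1, 1.5, 7.0]
gripper_width: 0.006
grasp_force: 3.8
31.5167 [-2.117  1.013 -7.247] [-0.1   -3.187 -8.173]
####################################################################
####################################################################
####################################################################
####################################################################
####################################################################
####################################################################
###################+++++++++######+++++++++++####+++++++++++++######
###############+.............+###+...........###+.............+#####
###############+.............+###+..........+###+.............+#####
###############+.............####...........+###+.............+#####
##############+.............+####+++++++++++####+.............+#####
#######
[... 879 characters left out ...]
....+#####
##############+.............+###################+.............+#####
###############+.............####++++..........................+####
###############+.............+###+.............................+####
################+............+####.............................+####
################+............+####+............................+####
##################+++++++++++#######################################
####################################################################
####################################################################
####################################################################
####################################################################
```

```bash

python3 -m creep '[{"x":0,"y":0,"z":2,"yaw":0,"grip":0},{"x":0,"y":0,"z":4,"yaw":0,"grip":0},{"x":0,"y":0,"z":6,"yaw":0,"grip":0},{"x":0,"y":0,"z":7,"yaw":0,"grip":0},{"x":0,"y":0,"z":7,"yaw":0,"grip":0}]'
python3 drum.py | sed -n '1p;7,31p'
```

```text
time: 31.98
ee_pos: [0.6038, 0.0134, 0.1139]
eef_rot: [177.3, 30.4, 121.1]
ft_force: [-10.9, 3.2, 18.5]
gripper_width: 0.007
grasp_force: 10.8
31.9833 [ -2.286   0.933 -11.835] [ -2.111  -6.697 -20.589]
####################################################################
#######################+##########++++++++++#####+++++++++++++######
###############+.............+###+..........+###+.............+#####
###############+.............####+..........+###+.............+#####
###############+.............####...........+###+.............+#####
##############+.............+#####++++++++++####+.............+#####
##############+.............+###################..............+#####
##############+.................+..........+###+..............+#####
##############..............................###+..............+#####
#############+.............................+###+..............+#####
#############+.............................+###+..............+#####
#############+.............................+###...............+#####
#############.................................................+#####
############+.................................................+#####
############+.................................................+#####
#############.................................................+#####
#############+................................................+#####
#############+................................................+#####
##############+.............+###################..............+#####
##############+.............+###################+.............+#####
###############+............+####++...+++......................+####
###############+............+####+.............................+####
###############++............+###+.............................+####
################+.............####+............................+####
##################+++###############################################
```

```bash

python3 -m creep '[{"x":0,"y":0,"z":-5,"yaw":0,"grip":0},{"x":0,"y":0,"z":-10,"yaw":0,"grip":0},{"x":0,"y":0,"z":-15,"yaw":0,"grip":0},{"x":0,"y":0,"z":-20,"yaw":0,"grip":0},{"x":0,"y":0,"z":-25,"yaw":0,"grip":0}]'
python3 drum.py | sed -n '1p;7,31p'
python3 -m creep '[{"x":0,"y":0,"z":-6,"yaw":0,"grip":0},{"x":0,"y":0,"z":-12,"yaw":0,"grip":0},{"x":0,"y":0,"z":-18,"yaw":0,"grip":0},{"x":0,"y":0,"z":-18,"yaw":0,"grip":0},{"x":0,"y":0,"z":-18,"yaw":0,"grip":0}]'
python3 drum.py | sed -n '1p;7,31p'
```

```text
time: 32.45
ee_pos: [0.5974, 0.022, 0.1332]
eef_rot: [177.3, 30.3, 121.0]
ft_force: [-0.5, -0.4, 0.3]
gripper_width: 0.003
grasp_force: 0.0
32.45 [-1.731  0.907 10.195] [-0.209 -0.603 -0.254]
####################################################################
################+++++++++++++####++++++++++++####++++++++....++#####
###############+.............####...........+###+.............+#####
###############+.............####...........+###+.............+#####
##############+.............+###+...........+###+.............+#####
##############+.............+#####++++++++++####..............+#####
##############+.............+##################+..............+#####
##############+............................+###+..............+#####
#############+..............................###+..............+#####
#############+.............................+###+..............+#####
#############+.............................+###+..............+#####
#############+.............................+###...............+#####
#############+................................................+#####
###########
[... 2034 characters left out ...]
....+#####
#############+................................................+#####
#############+................................................+#####
#############++...............................................+#####
##############+.............+##################+..............+#####
##############+.............+###################+.............++####
###############+............+####++++++.+......................+####
###############+.............####+.............................+####
###############++............+###+.............................+####
################+............+####+............................+####
#################++++++++++++#######++##############################
```

```bash
cat > rect.py <<'E'
from h import *
import sys
def rect(im,proj,W,N=30,yaw=-56.8):
    b=np.radians(yaw);ex=np.array([np.cos(b),np.sin(b),0]);ey=np.array([-np.sin(b),np.cos(b),0]);up=ex*np.cos(np.pi/6)+np.array([0,0,.5])
    out=np.zeros((N,2*N))
    for i in range(N):
        for j in range(2*N):
            u,v=proj(W+up*(N/2-i)*.0015-ey*(j/2-N/2)*.0015); out[i,j]=cv2.getRectSubPix(im[:,:,1],(1,1),(float(u),float(v)))[0,0]
    m=np.percentile(out,88)
    for row in out: print(''.join('#' if x<.5*m else '+' if x<.75*m else '.' for x in row))
def pw(ee,rot):
    q=imaging.camera_params('wrist');K=q['intrinsics'];T=q['tool_from_camera'];r=R.from_euler('xyz',rot,degrees=True)
    def f(p):
        c=T[:3,:3].T@(r.inv().apply(p-np.array(ee))-T[:3,3]);th=np.arctan2(np.hypot(c[0],c[1]),-c[2]);ph=np.arctan2(-c[1],c[0])
        return K[0,2]+K[0,0]*th*np.cos(ph),K[1,2]+K[0,0]*th*np.sin(ph)
    return f
def pf(cam):
    q=imaging.camera_params(cam);K=np.array(q['intrinsics']);T=np.array(q['T'])
    def f(p):
        c=T[:3,:3].T@(p-T[:3,3]);return K[0,2]-K[0,0]*c[0]/c[2],K[1,2]+K[1,1]*c[1]/c[2]
    return f
E
python3 - <<'E'
from rect import *
rect(cv2.imread('pics/w8.png'),pw([.542,.102,.303],[177.3,30.37,120.95]),np.array([.652,.045,.108]))
print()
W=onz('scene',(214.8,225.8),.108)
rect(cv2.imread('pics/scene0.png'),pf('scene'),W)
E
```

```text
########################################+++++++#############
############################################################
############################################################
############################################################
##############################+++++++++++++++++++++#########
#############++++++++++++++++........................+++####
############++++++++++++++++............................+###
#############++++++++++++++.............................+###
#############++++++++++#++..............................+###
#############++++++++####++.............................+###
#############++++++++++##++............++...............+###
#############+++++++++++#++............++...............+###
#############+++++++++++###+++.........++...............+###
#############++++++++++######+++.......++...............+###
#############++++++++##########++....++++...............+###
#############++++++++#############++++##+...............+###
#############+++++++++###########+++.++#+...............+###
#############+++++++++++#######+++...++##+..............+###
##
[... 1860 characters left out ...]
.....................++#####+
++####++............................................++#####+
+#####++............................................++#####+
+#####++............................................+++####+
++####++............................................++#####+
+#####++...........................................+++######
++####+++.......................................+++++#######
+######+++++++++++++++++++++++++++++++++++++++++++++########
++######+++++++++++++++##++++++++++#+++++###################
+++#######################################################++
+++##########++############++++++++++++++++++++++++##+++++++
+++++###++++++++++++++++++++++++++++++++++++++++++++++++++++
```

```bash
python3 - <<'E'
from h import *
im=cv2.imread('pics/w8.png')
cv2.imwrite('pics/x.png',im)
g=im[:,:,1]
for c in (250,262,275,290,305): print(c,g[60:205:1,c][::1].tolist()[0:70:1])
E
```

```text
250 [151, 152, 151, 151, 151, 150, 151, 150, 151, 148, 128, 82, 60, 69, 85, 94, 96, 98, 98, 98, 98, 98, 98, 99, 99, 99, 99, 99, 100, 100, 101, 101, 101, 100, 101, 101, 101, 102, 101, 101, 102, 103, 102, 102, 102, 102, 102, 102, 102, 97, 80, 55, 45, 44, 44, 43, 41, 40, 42, 53, 94, 144, 164, 166, 166, 166, 166, 166, 166, 166]
262 [155, 155, 155, 155, 156, 155, 156, 156, 155, 140, 93, 62, 65, 80, 91, 97, 98, 98, 98, 98, 98, 99, 99, 100, 100, 100, 100, 100, 101, 101, 102, 102, 101, 102, 102, 102, 101, 102, 101, 102, 102, 101, 103, 102, 101, 101, 102, 102, 101, 94, 71, 50, 44, 43, 42, 41, 41, 41, 41, 44, 51, 54, 55, 54, 54, 55, 54, 55, 54, 54]
275 [155, 154, 152, 151, 151, 150, 150, 147, 138, 105, 67, 60, 72, 87, 96, 100, 101, 101, 101, 102, 100, 101, 101, 101, 102, 102, 102, 102, 101, 102, 101, 101, 99, 89, 68, 50, 45, 45, 44, 44, 43, 44, 44, 43, 44, 44, 43, 44, 44, 43, 44, 43, 45, 43, 42, 41, 40, 41, 42, 49, 53, 54, 54, 54, 55, 54, 54, 53, 54, 55]
290 [149, 149, 150, 150, 150, 151, 153, 150, 133, 92, 64, 65, 82, 95, 99, 102, 102, 102, 102, 101, 102, 102, 102, 102, 103, 104, 103, 102, 103, 102, 101, 101, 101, 101, 100, 98, 91, 81, 71, 69, 59, 48, 44, 44, 43, 44, 43, 44, 44, 45, 44, 43, 43, 41, 41, 40, 41, 41, 49, 79, 121, 148, 153, 154, 155, 153, 154, 154, 154, 154]
305 [147, 147, 147, 148, 147, 148, 147, 141, 116, 78, 64, 72, 88, 99, 103, 105, 103, 107, 133, 196, 236, 243, 244, 244, 244, 243, 243, 243, 243, 243, 242, 242, 243, 243, 242, 242, 242, 240, 234, 228, 227, 206, 165, 131, 122, 122, 122, 123, 123, 123, 122, 118, 101, 67, 46, 40, 41, 43, 50, 54, 54, 54, 53, 53, 53, 52, 53, 53, 53, 53]
```

```bash
python3 - <<'E'
from h import *
s=robot.sense();b=np.radians(-56.8);ex=np.array([np.cos(b),np.sin(b)]);ey=np.array([-ex[1],ex[0]])
def f(ee,rot,L):
    s['ee_pos']=np.array(ee);s['eef_rot']=np.array(rot)
    for px,z in L:
        p=wz(px,s,z)[:2]; print(px,z,'local-ish x %.1f y %.1f'%(p@ex*1000,p@ey*1000))
f([.542,.102,.303],[177.3,30.37,120.95],[((72.5,262),.014),((72,275),.014),((71.5,290),.014),((69.5,275),0),((119.3,262),.085),((119.3,275),.085),((118.8,290),.085),((101.7,198.4),.076),((164,254),.1253),((153,299),.108)])
E
```

```text
(72.5, 262) 0.014 local-ish x 251.2 y 527.5
(72, 275) 0.014 local-ish x 250.9 y 545.4
(71.5, 290) 0.014 local-ish x 250.3 y 566.1
(69.5, 275) 0 local-ish x 253.9 y 546.7
(119.3, 262) 0.085 local-ish x 280.7 y 523.4
(119.3, 275) 0.085 local-ish x 281.3 y 539.6
(118.8, 290) 0.085 local-ish x 281.0 y 558.4
(101.7, 198.4) 0.076 local-ish x 255.6 y 446.5
(164, 254) 0.1253 local-ish x 318.6 y 511.3
(153, 299) 0.108 local-ish x 318.6 y 569.5
```

```bash
python3 - <<'E'
from h import *
im=cv2.imread('pics/w8.png')
g=im[:,:,1].astype(int)
print(g[80,212:228].tolist(),g[80,316:332].tolist())
print('hub');print(g[112:142:2,190:228].tolist() and '')
for r in range(76,146,2): print(r,''.join('%4d'%v for v in g[r,188:228:2]))
E
```

```text
[64, 63, 63, 63, 64, 64, 73, 88, 95, 109, 145, 180, 194, 196, 181, 150] [206, 212, 212, 204, 180, 136, 104, 97, 120, 141, 145, 146, 147, 147, 149, 150]
hub

76  151 152 153 151 151 150 150 150 152 153 152 142 133 106 139  96  82  86  89  90
78  151 154 153 151 148 138 113 119 129 147 108  75  69  64  73  80  94 100 108 103
80  152 152 150 146 102  39  19  20  39  78  67  63  64  63  64  73  95 145 194 181
82  150 151 150 114  32  19  15  15  14  16  51  63  63  64  64  73  98 184 216 214
84  151 151 146  77  19  18  17  17  13  12  36  63  63  63  63  59  81 154 207 209
86  150 150 140  47  19  19  17  14  12  10  44  63  62  62  62  55  56  88 121 126
88  151 151 123  32  18  17  17  13  13  11  97  79  61  63  63  60  41  45  86  99
90  150 148  93  22  18  17  14  13  11  15 113  72  63  63  63  60  41  43  52  81
92  149 144  67  20  18  17  14  13  11  18 106  85  62  65  63  61  44  41  45  84
94  148 136  40  20  25  24  20  13  11  30 102 100  67  64  64  63  46  42  45  78
96  149 124  29  33  33  31  29  23  13  40 100 124  69  62  64  62  57  42  58  96
98  147 100  31  30
[... 1319 characters left out ...]
 215 214 165  62  53
130  154 156 202 219 236 248 238 240 250 210 147 144 180 210 216 214 216 200  90  52
132  153 154 197 219 241 251 252 243 248 148  81  73  73 179 215 215 216 209 124  86
134  151 151 173 214 230 250 247 232 237 140  98  98  86 148 213 215 216 208 132 185
136  153 152 156 184 219 249 250 242 236 184 102 102 129 190 216 216 217 200 185 235
138  153 154 155 155 166 221 245 244 230 210 179 176 203 213 215 217 217 218 238 239
140  107 143 153 152 148 150 187 212 218 218 212 215 215 214 215 211 213 239 240 240
142   65  74 102 146 148 147 149 163 194 207 207 212 209 199 190 161 179 235 237 238
144   65  64  62  82 122 143 148 147 149 155 158 164 162 155 149 146 149 166 163 156
```

```bash
python3 - <<'E'
from h import *
s=robot.sense();b=np.radians(-56.8);ex=np.array([np.cos(b),np.sin(b)]);ey=np.array([-ex[1],ex[0]])
s['ee_pos']=np.array([.542,.102,.303]);s['eef_rot']=np.array([177.3,30.37,120.95])
for n,px,z in(('barL',(107,200.7),.039),('barL',(120,203),.039),('barR',(107,209.2),.039),('barR',(120,211.3),.039),('hub',(133.5,209.6),.039),('hub',(133.5,209.6),.045),('knob',(99,198.3),.076),('plateR z14',(80,221),.014),('plateR z0',(80,218.5),0),('plateL z14',(80,326.5),.014)):
    p=wz(px,s,z)[:2];print(n,px,z,'%.1f %.1f'%(p@ex*1000,p@ey*1000))
E
```

```text
barL (107, 200.7) 0.039 287.5 441.2
barL (120, 203) 0.039 310.0 441.5
barR (107, 209.2) 0.039 288.4 453.0
barR (120, 211.3) 0.039 310.9 453.5
hub (133.5, 209.6) 0.039 335.4 448.1
hub (133.5, 209.6) 0.045 330.7 449.1
knob (99, 198.3) 0.076 251.6 446.9
plateR z14 (80, 221) 0.014 260.3 470.6
plateR z0 (80, 218.5) 0 267.4 465.6
plateL z14 (80, 326.5) 0.014 263.4 619.6
```

```bash

python3 -m creep '[{"x":0,"y":0,"z":-14,"yaw":0,"grip":0},{"x":-1,"y":1,"z":-28,"yaw":0,"grip":0},{"x":-1,"y":1,"z":-42,"yaw":0,"grip":0},{"x":-1,"y":1,"z":-54,"yaw":0,"grip":0},{"x":-1,"y":1,"z":-54,"yaw":0,"grip":0}]'
python3 -m creep '[{"x":0,"y":0,"z":0,"yaw":0,"grip":0},{"x":0,"y":0,"z":0,"yaw":0,"grip":0},{"x":0,"y":0,"z":0,"yaw":0,"grip":0}]'
python3 - <<'E'
from h import *
s=robot.sense();show(s)
im=imaging.grab_frame('wrist');cv2.imwrite('pics/w13.png',im)
a=cv2.imread('pics/w9.png')
A=a[60:240,170:380,1].astype(np.float32);B=im[60:240,170:380,1].astype(np.float32)
def sh(y0,y1,x0,x1):
    p=cv2.phaseCorrelate(a[y0:y1,x0:x1,1].astype(np.float32),im[y0:y1,x0:x1,1].astype(np.float32),cv2.createHanningWindow((x1-x0,y1-y0),cv2.CV_32F));return np.round(p[0],2),round(p[1],2)
print('base',sh(60,130,215,345),'lever',sh(80,180,160,215),'button',sh(165,215,230,285),'whole console',sh(120,230,215,345))
for f in (a,im):
    print()
    for r in range(150,228,3): print(''.join('%4d'%v for v in f[r,222:292:3,1]))
E
```

```text
time: 33.38
ee_pos: [0.5772, 0.0528, 0.1971]
eef_rot: [177.1, 30.3, 121.0]
ft_force: [-0.3, 1.0, 0.3]
gripper_width: 0.001
grasp_force: 0.0
time: 33.63
ee_pos: [0.5768, 0.05, 0.1946]
eef_rot: [177.4, 30.3, 121.0]
ft_force: [0.8, -0.1, 0.4]
gripper_width: 0.006
grasp_force: 0.0
33.6333 [0.577 0.05  0.195] [177.408  30.339 121.021] F [ 0.811 -0.116  0.369] w 0.006 0.0 J [  5.506  49.186 -55.472 112.455  77.     73.336 -59.687]
base (array([3.28, 0.33]), 0.72) lever (array([ 2.05, -0.13]), 0.99) button (array([ 2.09, -0.87]), 0.92) whole console (array([ 3.1 , -0.54]), 0.74)

  64  61  53  53  53  53  54  53  53  65 160 160 161 155 113  54  53  54  53  54  53  53  52  54
  53  53  53  53  53  53  53  53  54  75 159 161 159 158 158 111  53  53  53  53  53  53  52  53
  54  54  54  53  53  54  53  54  53  73 155 160 159 158 156 136  54  53  53  53  52  53  53  52
  53  53  53  54  53  53  53  52  54  57 152 160 158 158 157 151  65  54  53  53  54  53  54  54
  53  53  53  53  52  54  53  54  53 103 160 158 158 156 155  97  53  53  53  53  54  54  54  54
  53  54  54  54  53  54  53  52  5
[... 3824 characters left out ...]
3  53  54  53  53  54
 151 156 157 157 156 154 153 153 152 142 112 172 237 245 181  88  50  53  54  53  54  54  53  53
 164 158 158 156 155 154 153 152 152 150 150  76  52  53  54  54  53  53  53  52  54  52  53  54
 206 157 157 155 154 154 152 152 150 151 150  97  53  54  53  53  53  54  53  53  54  53  54  53
 234 156 156 154 154 152 152 152 150 151 151 109  53  53  54  54  53  52  54  53  53  53  53  53
 233 156 156 153 152 152 151 151 151 150 150 135  59  53  53  54  53  54  53  54  53  53  53  53
 187 155 154 154 153 153 151 150 151 151 150 110  54  53  52  54  53  54  53  53  53  52  53  54
  65 153 145 135 132 152 150 149 147 101  76  57  53  53  53  53  53  53  53  53  54  53  54  52
```

```bash

python3 -m creep '[{"x":1,"y":0,"z":16,"yaw":0,"grip":0},{"x":1,"y":0,"z":32,"yaw":0,"grip":0},{"x":1,"y":0,"z":48,"yaw":0,"grip":0},{"x":1,"y":0,"z":64,"yaw":0,"grip":0},{"x":1,"y":0,"z":72,"yaw":0,"grip":0}]'
python3 -c "
from h import *
s=robot.sense();r=Rc(s);print(r.inv().apply(np.array([.602,.017,.1253])-s['ee_pos'])*1000)"
python3 -m creep '[{"x":0,"y":0,"z":6,"yaw":0,"grip":0},{"x":0,"y":0,"z":12,"yaw":0,"grip":0},{"x":0,"y":0,"z":18,"yaw":0,"grip":0},{"x":0,"y":0,"z":24,"yaw":0,"grip":0},{"x":0,"y":0,"z":27,"yaw":0,"grip":0}]'
python3 drum.py | sed -n '1p;7,31p'
python3 -m creep '[{"x":0,"y":0,"z":0,"yaw":0,"grip":0},{"x":0,"y":0,"z":0,"yaw":0,"grip":0}]'
python3 drum.py | sed -n '1p'
```

```text
time: 34.1
ee_pos: [0.5978, 0.0203, 0.1307]
eef_rot: [177.5, 30.3, 121.0]
ft_force: [-0.5, 0.2, 0.7]
gripper_width: 0.004
grasp_force: 0.0
[-1.616  1.557  7.226]
time: 34.52
ee_pos: [0.6047, 0.0139, 0.1136]
eef_rot: [177.3, 30.4, 121.2]
ft_force: [-26.3, 10.2, 49.7]
gripper_width: 0.005
grasp_force: 27.5
34.5167 [ -2.393  -0.136 -12.185] [ -5.829 -14.623 -54.915]
####################################################################
#################++++++###++######++++++++++#####+++++++++++++######
###############+.............+###+..........+###+.............+#####
###############+.............+###...........+###+.............+#####
###############+.............####...........+###+.............+#####
##############+.............+###################+.............+#####
##############+.............+###################..............+#####
##############+............................+####..............+#####
##############.............................+###+..............+#####
#############+.............................+###+..............+#####
#############+.............................+
[... 493 characters left out ...]
........+#####
##############+............+####################..............+#####
##############+.............+###################+..............+####
###############+............+####+.............................+####
###############+.............####+.............................+####
################.............+###+.............................+####
################+............+####+............................+####
####################################################################
time: 34.73
ee_pos: [0.6046, 0.0138, 0.1138]
eef_rot: [177.2, 30.4, 121.2]
ft_force: [-17.2, 5.6, 31.1]
gripper_width: 0.009
grasp_force: 17.0
34.7333 [ -2.274   0.007 -11.98 ] [ -3.96  -10.142 -34.305]
```

```bash
cat > q.py <<'E'
from h import *
s=robot.sense();r=Rc(s);print('##',r.inv().apply(np.array([.602,.017,.1253])-s['ee_pos'])*1000,r.inv().apply(s['ft_force']))
E
python3 -m creep '[{"x":0,"y":0,"z":-5,"yaw":0,"grip":0},{"x":0,"y":0,"z":-10,"yaw":0,"grip":0},{"x":0,"y":0,"z":-15,"yaw":0,"grip":0},{"x":0,"y":0,"z":-20,"yaw":0,"grip":0},{"x":0,"y":0,"z":-25,"yaw":0,"grip":0}]' >/dev/null; python3 q.py
python3 -m creep '[{"x":0,"y":0,"z":2,"yaw":0,"grip":0},{"x":0,"y":0,"z":2,"yaw":0,"grip":0}]'>/dev/null; python3 q.py
python3 -m creep '[{"x":0,"y":0,"z":1,"yaw":0,"grip":0},{"x":0,"y":0,"z":1,"yaw":0,"grip":0}]'>/dev/null; python3 q.py
python3 -m creep '[{"x":0,"y":0,"z":1,"yaw":0,"grip":0},{"x":0,"y":0,"z":1,"yaw":0,"grip":0}]'>/dev/null; python3 q.py
python3 -m creep '[{"x":0,"y":0,"z":1,"yaw":0,"grip":0},{"x":0,"y":0,"z":1,"yaw":0,"grip":0}]'>/dev/null; python3 q.py
python3 -m creep '[{"x":0,"y":0,"z":1,"yaw":0,"grip":0},{"x":0,"y":0,"z":1,"yaw":0,"grip":0}]'>/dev/null; python3 q.py
python3 -m creep '[{"x":0,"y":0,"z":1,"yaw":0,"grip":0},{"x":0,"y":0,"z":1,"yaw":0,"grip":0}]'>/dev/null; python3 q.py
python3 drum.py | sed -n '7,31p'
```

```text
## [-1.758 -0.249  8.284] [ 0.877 -0.659 -0.164]
## [-1.657  0.018  5.546] [ 0.151 -0.83  -0.329]
## [-1.723  0.489  4.087] [ 1.646  0.586 -0.687]
## [-1.825  0.35   3.289] [0.561 0.683 0.472]
## [-1.883  0.208  2.52 ] [ 0.464  0.748 -0.568]
## [-1.926  0.101  2.09 ] [-0.314 -1.457 -4.816]
## [-1.899  0.099  1.043] [ 0.147 -1.337 -4.741]
####################################################################
###############++++++++++++++++++++++++.+....+++++...........+######
#############+................................................+#####
#############+................................................+#####
#############+................................................+#####
#############+..............+++++++++++++++++++...............+#####
#############+..............###################+..............+#####
#############+..............#####++++++++++++++...............+#####
#############+..............####..............................+#####
#############+..............####..............................+#####
#############+..............####..............................+#####
#
[... 264 characters left out ...]
....+#####
##############+.............................####...............#####
##############+.............................####...............#####
##############+...................++++++++++####...............#####
##############+.............+###################...............+####
##############+.............++######++++#+##++++...............+####
##############+................................................+####
##############+................................................+####
##############+................................................+####
##############+................................................+####
################++++++++++++++++++++################################
```

The drum now reads 5, square in the window, so the harder third stroke completed the step. One more firm stroke should give 6.

```bash

python3 -m creep '[{"x":0,"y":0,"z":-3,"yaw":0,"grip":0},{"x":0,"y":0,"z":-6,"yaw":0,"grip":0},{"x":0,"y":0,"z":-6,"yaw":0,"grip":0}]'>/dev/null; python3 q.py
python3 -m creep '[{"x":0,"y":0,"z":6,"yaw":0,"grip":0},{"x":0,"y":0,"z":12,"yaw":0,"grip":0},{"x":0,"y":0,"z":18,"yaw":0,"grip":0},{"x":0,"y":0,"z":23,"yaw":0,"grip":0},{"x":0,"y":0,"z":26,"yaw":0,"grip":0}]' >/dev/null; python3 q.py
python3 -m creep '[{"x":0,"y":0,"z":0,"yaw":0,"grip":0},{"x":0,"y":0,"z":0,"yaw":0,"grip":0},{"x":0,"y":0,"z":0,"yaw":0,"grip":0}]'>/dev/null; python3 drum.py | sed -n '1p;7,31p'
python3 -m creep '[{"x":0,"y":0,"z":-5,"yaw":0,"grip":0},{"x":0,"y":0,"z":-10,"yaw":0,"grip":0},{"x":0,"y":0,"z":-15,"yaw":0,"grip":0},{"x":0,"y":0,"z":-20,"yaw":0,"grip":0},{"x":0,"y":0,"z":-25,"yaw":0,"grip":0}]'>/dev/null
python3 -m creep '[{"x":0,"y":0,"z":-6,"yaw":0,"grip":0},{"x":0,"y":0,"z":-12,"yaw":0,"grip":0},{"x":0,"y":0,"z":-18,"yaw":0,"grip":0},{"x":0,"y":0,"z":-18,"yaw":0,"grip":0},{"x":0,"y":0,"z":-18,"yaw":0,"grip":0}]'>/dev/null
python3 drum.py | sed -n '1p;7,31p'
```

```text
## [-1.787 -0.217  7.089] [0.699 0.368 0.827]
## [ -2.446  -1.16  -12.417] [ -9.359 -16.276 -74.294]
37.1667 [ -2.307  -1.005 -12.195] [ -6.754 -12.492 -52.837]
####################################################################
#################++++++++++++#####++++++++++++++++++++++++++++######
###############+.............+###+.............................#####
###############+.............+###+.............................#####
###############+.............#####++++++++++++++..............+#####
##############+..............+##################..............+#####
##############+............................+####..............+#####
#############+..............................###+..............+#####
#############+.............................+###+..............+#####
#############+..............###################...............+#####
############+...............++++++++++++++++++................+#####
############+.................................................+#####
############+.................................................+#####
############+.............................
[... 1859 characters left out ...]
.....#####
##############+.............+###+...........####...............+####
##############+.............+###+...........####...............+####
##############+.............+####+++.+++++++####...............+####
##############+.............+###################...............+####
##############+.............++##########++++++++...............+####
##############+................................................+####
##############+................................................+####
##############+................................................+####
##############+................................................+####
################++++++++++++++++++++++++#++#########################
```

The drum shows 6, square and at rest. I'll back off along the axis, check the scene, then hand in.

```bash

python3 -m creep '[{"x":0,"y":0,"z":-25,"yaw":0,"grip":0},{"x":0,"y":0,"z":-50,"yaw":0,"grip":0},{"x":0,"y":0,"z":-80,"yaw":0,"grip":0},{"x":0,"y":0,"z":-110,"yaw":0,"grip":0},{"x":0,"y":0,"z":-140,"yaw":0,"grip":0}]'
python3 -m creep '[{"x":0,"y":0,"z":0,"yaw":0,"grip":0},{"x":0,"y":0,"z":0,"yaw":0,"grip":0},{"x":0,"y":0,"z":0,"yaw":0,"grip":0}]'>/dev/null
python3 drum.py | sed -n '7,31p'
python3 - <<'E'
from h import *
s=robot.sense();imaging.grab_frame('wrist');imaging.grab_frame('scene')
for n,z in(('lever_knob',.076),('face',.108),('window',.108),('figure_6',.108),('stapler',.004),('stapler_nose',.004),('stapler_tail',.004),('counter',0)):
    print(n,[(round(l['confidence'],2),wz(l['at'],s,z)) for l in spotter.pinpoint('wrist',n)[:1]])
for n in('tumbler','tape_roll','mint_tin'): print(n,[(round(l['confidence'],2),onz('scene',l['at'],0)) for l in spotter.pinpoint('scene',n)[:1]])
E
```

```text
time: 38.52
ee_pos: [0.5512, 0.0852, 0.2663]
eef_rot: [177.4, 30.3, 121.0]
ft_force: [0.5, 0.5, 0.4]
gripper_width: 0.003
grasp_force: 0.0
#################+++++++++++###++++++++++++++.........++++++++######
#############++................................................+####
#############+.................................................+##++
#############+..................................................+#+.
#############+..................................................+++.
#############+....................+++...........................+++.
#############+..............+########+++++++....................+++.
#############+.............++####++++++++++++...................+++.
#############+..............+###+...............................+++.
#############+..............+###+...............................+++.
#############+..............+###+...............................+++.
#############++.............+###+++......+++++..................++++
#############++.............+##################+................+##+
#############++.............+####+++++++++++###++...............
[... 566 characters left out ...]
#####+................................................+####
##############++..............................................++####
################+++++++++++++++++++++++++++++++++++++++++++++++#####
lever_knob [(0.78, array([0.509, 0.029, 0.076]))]
face [(0.97, array([0.629, 0.029, 0.108]))]
window [(0.77, array([0.649, 0.043, 0.108]))]
figure_6 []
stapler [(0.78, array([ 0.425, -0.283,  0.004]))]
stapler_nose [(0.95, array([ 0.349, -0.264,  0.004]))]
stapler_tail [(0.58, array([ 0.485, -0.315,  0.004]))]
counter [(0.96, array([0.624, 0.035, 0.   ]))]
tumbler [(0.96, array([0.44 , 0.196, 0.   ]))]
tape_roll [(0.84, array([0.688, 0.328, 0.   ]))]
mint_tin [(0.82, array([0.573, 0.377, 0.   ]))]
```

```bash
python3 -c "
from workcell import robot
print(robot.hand_in())"
```

```text
the job is handed in; nothing more can be done
None
```

I handed the job in at about 39 s of the allowed 72 s: stapler right way up on the legal pad, lever against its end stop, drum reading 6 after four presses, and tumbler, tape roll and tin where they started to within about a centimetre. Two uncertainties: the early presses left the drum between 4 and 5, so I pressed harder (about 74 N at the wrist, under the 120 N limit), and the console reads tight only to within a couple of millimetres.

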